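# Clamp the red module in the quick-release holder

## Robot

A 6-joint arm with a two-finger parallel gripper is mounted at the origin on the work surface. World frame = base frame: x ahead of the robot, y to its left, z up, the work surface at z = 0. Lengths are in m, angles in rad, forces in N, time in s.
With the tool pointing down it reaches from about 0.35 to 1 m from the base axis. Payload 7.1 kg.
Tool frame: the origin (TCP) lies at the very end of the fingers, on their centre line; the grasp point (between the pads) lies 19 mm behind it; z points along the fingers, y is the direction in which the jaws open and shut (so a half turn about z gives the same grasp; the last joint's range is limited). The gripper opens to 85 mm and grips with 20 to 120 N. Pads are 22 mm wide; open, the fingers measure 114 mm over their backs; the gripper's body (76 mm by 85 mm) begins 54 mm behind the grasp point. The pads swing forward as they close: fully open they stand 13 mm farther back than shut.
Start: joints at [-1.356, 0.423, 1.63, -0, 1.089, -0.019], TCP at [0.145, -0.608, 0.231] pointing down, gripper open.
Joint ranges: [-3, 3], [-0.9, 2.11], [0.09, 2.58], [-1.31, 4.45], [0.11, 2.69], [-2.54, 2.54]. Speed limits (rad/s): [2.39, 2.39, 3.01, 3.14, 3.14, 3.14].

## Interface

Orientations are given as a unit quaternion [w, x, y, z].
In Python, from station import manip gives the robot as it stands.
- The arm moves only by the tool arm_command, never from a script. Its argument "plan" is a list of rows, each a list of 7 numbers: the shift along the tool's x, y, z in units of 40 mm (1.0 is 40 mm), then the turn, a rotation vector about the tool's x, y, z in units of 6 degrees (1.0 is 6 degrees), then the closure, from -1 (fully open) to 1 (shut). A call has exactly 10 rows; each row shifts and turns the commanded pose from where the row before left it, along the tool's axes as they then stand; what a row does not reach is not made up. A row lasts 1/8 s, in which the tool goes at most 62.5 mm and 10.7 degrees, less where a joint would pass 70% of its speed; a pose out of reach is approached as far as the arm can. A call is refused whole if a number of a shift passes 1 or a number of a turn 1, either way. A call with a gripper value outside its range is refused whole. The fingers move at their own pace and stop on an object; "grip_force" is the grip in N (left out, the last holds). Time passes only in rows, so rows that do not move let the fingers close, or fill a call up. It gives the time, the measured TCP pose, the force and the opening at its end, in the units of the state.
- manip.get_state(): the state, without advancing time (a new reading comes with each control period).
- manip.grab_frame(name): name is "scene" or "top" or "wrist"; returns a dict with "img" (420x560x3 uint8, blue, green, red), "fx", "fy", "cx", "cy" (pixels), "R" (3x3) and "t" (3): a world point X has camera coordinates R X + t. Camera axes: x right, y down, z forward; pixel columns grow to the right and rows downward; lengths in m; the calibration is good to about 2 mm. A picture is of the moment at which its call begins. There is no depth.
- manip.job_done(): hands the job in, once; it reports no verdict.
The state is a dict: "time": time; "joint_pos": joint angles; "dq": joint speeds; "tau": joint torques, N m; "eef_pos": TCP position; "ee_rot": TCP orientation; "wrist_force": force on the tool from outside, world axes, zero at the start; "ft_torque": the same for the moment, N m; "finger_gap": opening from 0.0 (shut) to 1.0 (fully open).
Only numpy, scipy, OpenCV 4.12 (cv2) and the standard library are available. Lean on these libraries where they do the work, as an engineer would, in place of code of your own. Each camera call takes 0.05 s, during which the arm holds its last target.

## Task

Take the module with the red ends out of the grey storage rack and stand it upright and centred in the blue-jawed bench clamp, against the fixed jaw. Turn the four-armed nut until the red lever, swung from open, first meets firm resistance about half-way through its swing, then close the lever fully home so that the module is held firmly but not crushed, and let go. Leave the other module, the cup, the meter and the screwdriver alone.

Things in the scene. Friction and masses are not known exactly. Their poses are not given: they have to be found in the camera images.
- module: Black rigid module with red bands and red top, 50 (its x) x 44 (its y) x 70 mm tall, 0.2 to 0.42 kg. Origin: centre of the underside, z up. Starts upright in one rack bay, where the walls hide its x faces: hold it there across y (44 mm). In the clamp the jaws hide its y faces: hold it there across x (50 mm). So it must be set down on the bench and taken again between.
- spare: A module of the same size with grey bands and grey top, in the other bay of the rack. Leave it there.
- rack: Grey rack fixed to the bench, 144 (x) x 62 (y) x 88 mm high; origin: centre of the underside. Two bays at x = -32 and +32 mm, each 56 mm wide in x between 8 mm walls, open at both y ends and the top; bay floor 10 mm above the bench. A module stands with its x along the rack's x, its top at 80 mm, below the wall tops.
- clamp: Quick-release clamp fixed to the bench; origin: centre of the underside, z up. Foot plate 130 (x) x 110 (y, -65 to +45) x 12 mm. A skewer runs along the clamp's y, 52 mm above the bench: red cam lever at its +y end, four-armed nut at its -y end, moving blue jaw next to the nut. Both jaws are 50 mm wide in x, tops 142 mm above the bench.
- seat (a point): Where the module stands: point 66 mm above the clamp's origin, on top of two aluminium cheeks (x 13 to 30 mm either side, y -63 to +38 mm). The module's x lies along the clamp's x, either way round. Lever open, the slot for the 44 mm module is 72.5 mm - 3.5 mm x nut angle - w wide in y, w = 0 to 9 mm unknown (wear of the jaw's black liner): how far to turn the nut must be felt at the lever.
- stop_jaw: Fixed blue jaw, a plate 50 (x) x 13 (y) x 130 mm; origin on its inner face (which looks to clamp -y and bounds the slot, at clamp y = +25 mm), 76 mm above the bench; axes parallel to the clamp's. The module is pressed against this face.
- nut_center (a point): Centre of the nut, on the skewer axis, 52 mm above the bench, about 134 mm from the clamp origin towards -y at the start; it shifts to +y as the nut is tightened or the lever closed. Its axis is the clamp's y. Four round arms 90 degrees apart, 12 mm thick, reach 48 mm from the axis; hub radius 16 mm, 24 mm long.
- nut (a joint): Nut angle in rad, 0 to 0.6 at the start, limit 9. At 0 the orange arm points straight up. Increasing tightens: the upper arms move towards clamp +x. Each rad brings the moving jaw 3.5 mm nearer. Stays where it is left; turning takes about 0.55 N m (an arm can be pushed from above with closed fingertips, some 90 degrees a stroke).
- lever_pivot (a point): Pivot of the cam lever: vertical axis, 66 mm from the clamp origin towards +y, 52 mm above the bench. The cam draws the moving jaw in by 24 mm x (sin(lever angle + 0.05) - 0.05); near home it goes slightly over centre and holds by itself.
- lever_tip (a point): Round tip (radius 8 mm) of the red cam lever, 105 mm from the pivot, 52 mm above the bench. The level blade is 12 mm thick and 16 mm high. Free swing takes about 0.12 N m; once the liner bites on the module, about 12 N/mm of jaw travel (springs of 20 N/mm plus rubber) resists through the cam.
- lever (a joint): Lever angle in rad. 0 = open, pointing to clamp +y; 1.57 = fully home at its stop, pointing to clamp -x (swings level from +y to -x about the vertical pivot). Starts at 0 to 0.15. Well set, the bite begins near half-swing (0.55 to 0.8 rad) and the module ends up held with about 100 N; biting later holds too weakly, earlier crushes.
- cup: Black coffee cup, radius 38, 100 mm high, on the bench; origin: centre of the underside. Leave alone.
- meter: Yellow hand meter 140 x 75 x 34 mm lying on the bench; origin: centre of the underside. Leave alone.
- driver: Screwdriver 170 mm long lying on the bench along its own x. Leave alone.
Not all that is in view belongs to the job. What is shaped like the module but orange is not meant.

How it is judged:
On the way, in this order (a step that is already met when the one before it is completed fails the run):
1. the module stands upright in the clamp between the jaws with the lever still open (z of module in the frame of clamp between 0.062 and 0.071 m and x of module in the frame of clamp between -0.015 and 0.015 m and y of module in the frame of clamp between -0.02 and 0.008 m and angle between module's own z axis and vertical below 0.1 rad and value of joint lever below 0.6 rad), for 0.2 s.
2. with the nut set, the lever bites on the module part-way through its swing (value of joint lever between 0.4 and 1.3 rad and contact force between stop_jaw and module above 10 N), for 0.02 s.
At the end, for the whole second after the job is handed in: The lever is home (above 1.47 rad), the module is pressed on the fixed jaw with 70 to 130 N, stands on the cheeks (underside within 4 mm below or 6 mm above them), within 15 mm of the clamp's middle in x, within 0.1 rad of upright and 0.12 rad of square, and is at rest (value of joint lever above 1.47 rad and contact force between stop_jaw and module between 70 and 130 N and x of module in the frame of clamp between -0.015 and 0.015 m and z of module in the frame of clamp between 0.062 and 0.072 m and angle between module's own z axis and vertical below 0.1 rad and angle between the x axis of module and the x axis of clamp, either way round below 0.12 rad and linear speed of module below 0.02 m/s); the robot touches nothing.
It fails at once if the other module is moved more than 20 mm (distance of spare from where it was at the start of the episode above 0.02 m).
It fails at once if the cup is moved more than 20 mm (distance of cup from where it was at the start of the episode above 0.02 m).
It fails at once if the meter is moved more than 20 mm (distance of meter from where it was at the start of the episode above 0.02 m).
It fails at once if the screwdriver is moved more than 20 mm (distance of driver from where it was at the start of the episode above 0.02 m).
It also fails if it takes over 72 s, if anything falls off the work surface, if the arm or the gripper's body presses on something with over 40 N, if the wrist force passes 120 N, or if a joint passes its speed limit or range.

## Working session

There is one attempt and no reset: what is moved stays moved. The work goes in short steps, Python scripts to look and compute and a tool call to move; the robot and the scene stay as the last step left them, time stands still between calls to the robot, and variables do not carry over. Pictures are saved under pics/ and viewed, and the job is handed in when it is done.

Besides the shell and the picture viewer there is one more tool, called after "Call:" as a command line: name --pt "numbers of a row" for each row, then --argument value for the rest. arm_command: Moves the arm, as the interface text tells. Its arguments: {"type":"object","properties":{"plan":{"type":"array"},"grip_force":{"type":"number"}},"required":["plan"]}

```bash
ls; mkdir -p pics; python3 - <<'E'
from station import manip
import cv2,json,numpy as np
s=manip.get_state();print(s)
for n in("scene","top","wrist"):
    f=manip.grab_frame(n);cv2.imwrite(f"pics/a_{n}.png",f["img"])
    np.savez(f"pics/a_{n}.npz",**{k:f[k] for k in f})
    print(n,f["fx"],f["cx"],f["cy"],f["R"],f["t"])
E
```

```text
pics
{'time': 0.0, 'joint_pos': array([-1.35601503e+00,  4.23841992e-01,  1.63070980e+00,  6.85990417e-07,
        1.08855926e+00, -1.90487471e-02]), 'dq': array([ 0.00050582,  0.00147222, -0.00113155, -0.00115282,  0.00301508,
       -0.00087327]), 'tau': array([-1.16687126e-03, -5.57391179e+01, -2.81747156e+01, -1.45767463e-04,
        7.31408189e-03,  4.98724134e-06]), 'eef_pos': array([ 0.14469483, -0.60745889,  0.23053718]), 'ee_rot': array([-7.55594488e-04,  9.93172953e-01,  1.16648659e-01, -7.38789913e-05]), 'wrist_force': array([ 0.36265305, -0.45362965, -0.74765445]), 'ft_torque': array([ 0.05493832,  0.04516062, -0.01528818]), 'finger_gap': 0.9992967410041184}
scene 481.50785800790663 274.04929305716234 204.5131028140016 [[ 0.81231638  0.58302142  0.01510352]
 [ 0.34953734 -0.46594874 -0.81284403]
 [-0.46686801  0.66556577 -0.58228556]] [-0.46126695 -0.15898863  1.60961918]
top 408.3550171406013 282.7266033285582 204.83826307438568 [[-0.02384379 -0.99943984 -0.02348357]
 [-0.98894878  0.02701874 -0.14577483]
 [ 0.14632767  0.01974822 -0.98903904]] [-0.00699281  0.59415798  0.89675854]
wrist 304.80518361396565 281.7168910369413 210.41056179514624 [[ 0.23182173 -0.9727574  -0.00131593]
 [-0.92664314 -0.22124323  0.30394724]
 [-0.29595807 -0.06924218 -0.95268796]] [-0.62433975 -0.03971858  0.38064983]
```

View pics/a_scene.png

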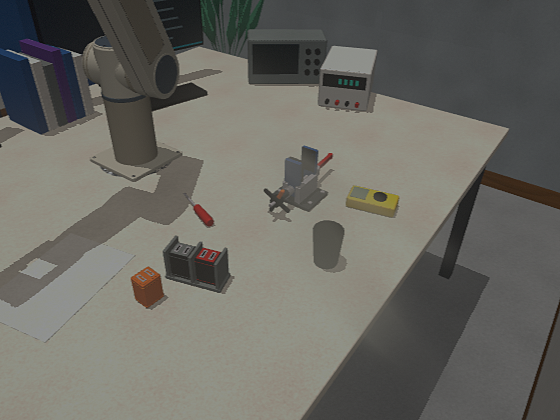

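View pics/a_top.png

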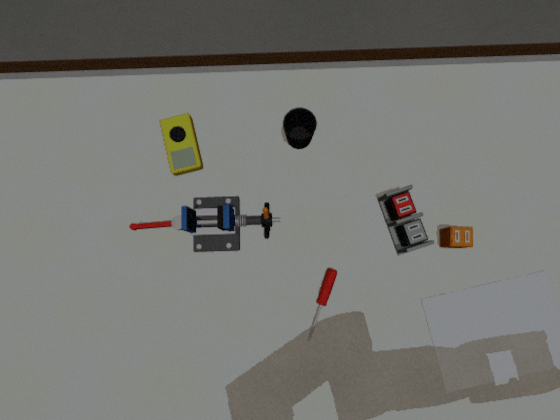

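View pics/a_wrist.png

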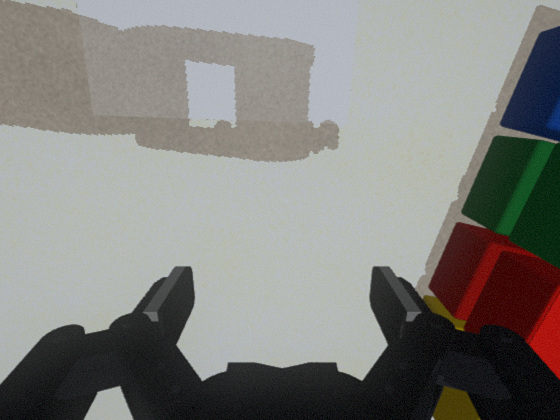

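```bash
python3 - <<'E'
import cv2
t=cv2.imread("pics/a_top.png")
cv2.imwrite("pics/b1.png",cv2.resize(t[180:270,120:290],None,fx=4.7,fy=4.7,interpolation=cv2.INTER_CUBIC))
cv2.imwrite("pics/b2.png",cv2.resize(t[170:270,360:490],None,fx=6,fy=6,interpolation=cv2.INTER_CUBIC))
s=cv2.imread("pics/a_scene.png")
cv2.imwrite("pics/b3.png",cv2.resize(s[140:220,250:350],None,fx=7,fy=7,interpolation=cv2.INTER_CUBIC))
E
```

```text
(no output)
```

View pics/b1.png

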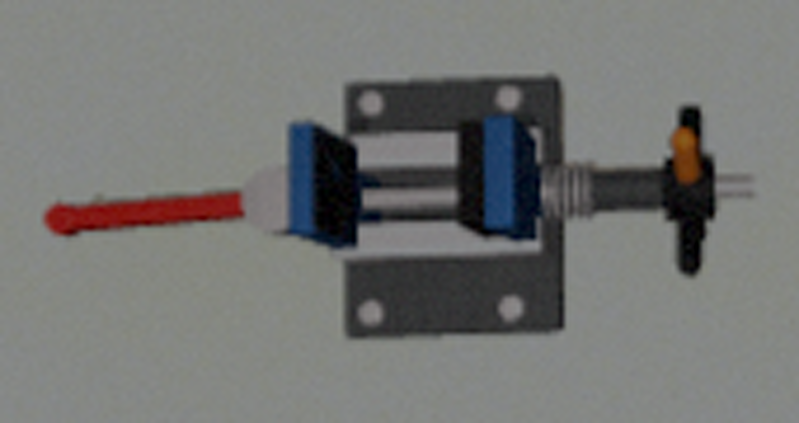

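View pics/b2.png

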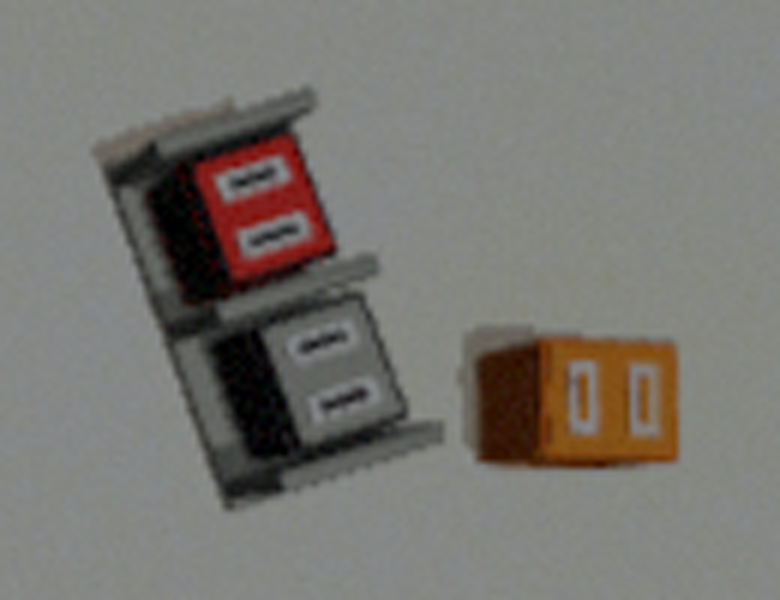

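View pics/b3.png

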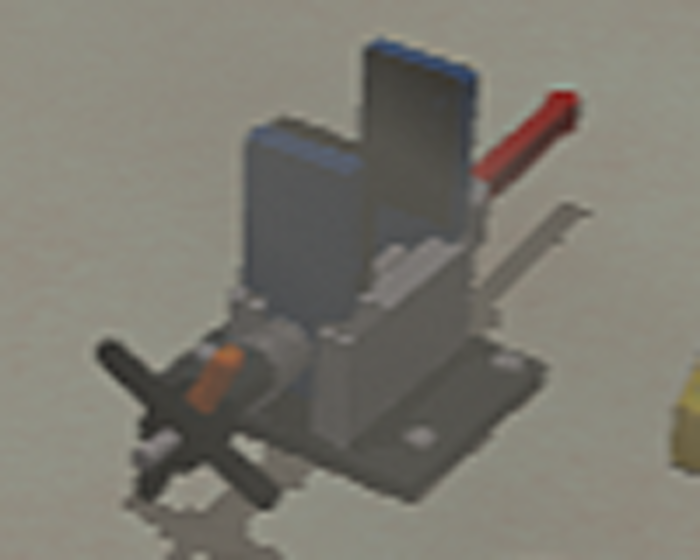

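```bash
cat > h.py <<'E'
import numpy as np, cv2
from scipy.spatial.transform import Rotation as Ro
from scipy.optimize import least_squares
def cam(n):
    d=np.load(f"pics/{n}.npz"); return {k:d[k] for k in d.files}
def proj(f,X):
    X=np.atleast_2d(X); c=X@f["R"].T+f["t"]
    return np.c_[f["fx"]*c[:,0]/c[:,2]+f["cx"], f["fy"]*c[:,1]/c[:,2]+f["cy"]]
def back(f,uv,z):
    uv=np.atleast_2d(uv).astype(float)
    d=np.c_[(uv[:,0]-f["cx"])/f["fx"],(uv[:,1]-f["cy"])/f["fy"],np.ones(len(uv))]@f["R"]
    o=-f["R"].T@f["t"]; s=(z-o[2])/d[:,2]
    return o+d*s[:,None]
E
python3 - <<'E'
from h import *
f=cam("a_top")
print(-f["R"].T@f["t"])
b1=lambda p:np.array(p)/4.7+[120-.5+.5/4.7,180-.5+.5/4.7]
b2=lambda p:np.array(p)/6+[360-.5+.5/6,170-.5+.5/6]
c=back(f,b1([(346,84),(558,77),(560,327),(347,338)]),.012);print(c)
m=np.array([(.065,.045),(.065,-.065),(-.065,-.065),(-.065,.045)])
def r(p):
    C,S=np.cos(p[2]),np.sin(p[2]); return ((m@np.array([[C,S],[-S,C]])+p[:2])-c[:,:2]).ravel()
s=least_squares(r,[.5,.2,0]);print("clamp",s.x,s.fun.round(4))
print("tip",back(f,b1([(62,218)]),.052), "nutfaces",back(f,b1([(668,190),(714,190)]),.052))
print("fixed jaw inner top",back(f,b1([(313,128),(317,238)]),.142)); print("outer",back(f,b1([(290,122),(295,232)]),.142)); print("liner mov",back(f,b1([(461,124),(461,228)]),.142))
print("mod top",back(f,b2([(193,168),(290,132),(335,248),(232,282)]),.080))
print("spare top",back(f,b2([(265,322),(362,292),(410,415),(300,450)]),.080))
print("rack base left",back(f,b2([(110,165),(230,507)]),.01))
print("wall ends right",back(f,b2([(312,93),(377,260),(440,427)]),.088))
E
```

```text
[ 0.45620448 -0.04075168  0.97337827]
[[0.62214886 0.19273691 0.012     ]
 [0.62275227 0.08421816 0.012     ]
 [0.49601512 0.08422434 0.012     ]
 [0.49318211 0.19116743 0.012     ]]
clamp [0.55842252 0.14808619 0.01020702] [ 0.0008  0.001   0.0013 -0.0005 -0.0019 -0.0018 -0.0002  0.0013]
tip [[0.55306293 0.32118556 0.052     ]] nutfaces [[0.5589471  0.02616077 0.052     ]
 [0.55835909 0.00391486 0.052     ]]
fixed jaw inner top [[0.58047575 0.1756005  0.142     ]
 [0.5319084  0.17332116 0.142     ]]
outer [[0.58342399 0.1858161  0.142     ]
 [0.53478417 0.18300927 0.142     ]]
liner mov [[0.58047336 0.11021941 0.142     ]
 [0.53464658 0.11024423 0.142     ]]
mod top [[ 0.59797211 -0.26354227  0.08      ]
 [ 0.61038752 -0.29982394  0.08      ]
 [ 0.56698626 -0.31319583  0.08      ]
 [ 0.55550534 -0.27503863  0.08      ]]
spare top [[ 0.54056531 -0.28601055  0.08      ]
 [ 0.55059478 -0.32180321  0.08      ]
 [ 0.50551804 -0.33576502  0.08      ]
 [ 0.49392484 -0.29545481  0.08      ]]
rack base left [[ 0.61119124 -0.24837857  0.01      ]
 [ 0.47554414 -0.28692815  0.01      ]]
wall ends right [[ 0.62322769 -0.3064669   0.088     ]
 [ 0.56122117 -0.32550678  0.088     ]
 [ 0.50052836 -0.3434397   0.088     ]]
```

```bash
cat >> h.py <<'E'
def down(yaw): # tool down, tool x at yaw
    c,s=np.cos(yaw),np.sin(yaw); return np.array([[c,s,0],[s,-c,0],[0,0,-1.]])
def rot(q): return Ro.from_quat([q[1],q[2],q[3],q[0]]).as_matrix()
def plan(wps,start=None,dec=2):
    """wps: (pos, yaw or R, closure, nrows or None)"""
    from station import manip
    s=manip.get_state()
    if start is None: p,R=np.array(s["eef_pos"]),rot(s["ee_rot"])
    else: p,R=np.array(start[0]),(down(start[1]) if np.isscalar(start[1]) else start[1])
    rows=[]
    for pos,yaw,cl,n in wps:
        T=down(yaw) if np.isscalar(yaw) else yaw
        pos=p if pos is None else np.array(pos,float)
        dr=Ro.from_matrix(R.T@T).as_rotvec()
        need=max(np.linalg.norm(pos-p)/.0395, np.linalg.norm(dr)/np.radians(5.95),1)
        need=int(np.ceil(need-1e-6)); n=max(n or 0,need)
        p0,R0=p.copy(),R.copy()
        for i in range(n):
            f=(i+1)/n
            tp=p0+(pos-p0)*f; TR=R0@Ro.from_rotvec(dr*f).as_matrix()
            a=np.round(R.T@(tp-p)/.04,dec); b=np.round(Ro.from_matrix(R.T@TR).as_rotvec()/np.radians(6),dec)
            p=p+R@(a*.04); R=R@Ro.from_rotvec(b*np.radians(6)).as_matrix()
            rows.append([float(v)+0.0 for v in a]+[float(v)+0.0 for v in b]+[cl])
    while len(rows)%10: rows.append([0.]*6+[rows[-1][6]])
    for i in range(0,len(rows),10):
        print("CALL",i//10); print("["+",".join("["+",".join(f"{v:g}" for v in r)+"]" for r in rows[i:i+10])+"]")
    print("end",p.round(4))
def st():
    from station import manip
    s=manip.get_state(); R=rot(s["ee_rot"]); print("t",round(s["time"],2),"p",np.round(s["eef_pos"],4),"xyaw",round(float(np.arctan2(R[1,0],R[0,0])),4),"z",R[:,2].round(3),"F",np.round(s["wrist_force"],1),"T",np.round(s["ft_torque"],2),"gap",round(float(s["finger_gap"]),3),"q",np.round(s["joint_pos"],2))
def snap(name,tag):
    from station import manip
    f=manip.grab_frame(name); cv2.imwrite(f"pics/{tag}.png",f["img"]); np.savez(f"pics/{tag}.npz",**f); return f
E
python3 - <<'E'
from h import *
plan([((.56,-.292,.21),.283,-1,None),((.56,-.292,.21),.283,-1,6)])
E
```

```text
CALL 0
[[0.85,-0.38,0.04,0,0,-0.03,-1],[0.85,-0.37,0.03,0,0,-0.04,-1],[0.86,-0.37,0.04,0,0,-0.03,-1],[0.86,-0.37,0.04,0,0,-0.03,-1],[0.85,-0.36,0.04,0,0,-0.04,-1],[0.86,-0.36,0.03,0,0,-0.03,-1],[0.86,-0.36,0.04,-0.01,0,-0.03,-1],[0.86,-0.36,0.04,0,0,-0.04,-1],[0.86,-0.35,0.04,0,0,-0.03,-1],[0.87,-0.35,0.03,0,0,-0.04,-1]]
CALL 1
[[0.86,-0.35,0.04,0,0,-0.03,-1],[0.87,-0.34,0.04,0,0,-0.03,-1],[0.86,-0.34,0.04,0,0,-0.04,-1],[0.87,-0.34,0.03,0,0,-0.03,-1],[0,0,0,0,0,0,-1],[0,0,0,0,0,0,-1],[0,0,0,0,0,0,-1],[0,0,0,0,0,0,-1],[0,0,0,0,0,0,-1],[0,0,0,0,0,0,-1]]
end [ 0.5598 -0.2918  0.2101]
```

Call:
arm_command --pt "0.85 -0.38 0.04 0 0 -0.03 -1" --pt "0.85 -0.37 0.03 0 0 -0.04 -1" --pt "0.86 -0.37 0.04 0 0 -0.03 -1" --pt "0.86 -0.37 0.04 0 0 -0.03 -1" --pt "0.85 -0.36 0.04 0 0 -0.04 -1" --pt "0.86 -0.36 0.03 0 0 -0.03 -1" --pt "0.86 -0.36 0.04 -0.01 0 -0.03 -1" --pt "0.86 -0.36 0.04 0 0 -0.04 -1" --pt "0.86 -0.35 0.04 0 0 -0.03 -1" --pt "0.87 -0.35 0.03 0 0 -0.04 -1"

```text
time: 1.4
eef_pos: [0.4423, -0.3816, 0.2162]
ee_rot: [0.0, 0.991, 0.134, -0.0]
wrist_force: [0.5, -0.7, -0.2]
finger_gap: 1.001
```

```bash
python3 - <<'E'
from h import *
st()
f=snap("wrist","c1")
print(-f["R"].T@f["t"])
plan([((.58,-.287,.13),.283,-1,10)])
E
```

```text
t 1.4 p [ 0.4423 -0.3816  0.2162] xyaw 0.2695 z [-0.    -0.001 -1.   ] F [ 0.5 -0.7 -0.2] T [-0.03  0.04 -0.01] gap 1.001 q [-0.73  0.38  1.73 -0.    1.02  0.57]
[ 0.51746267 -0.3608409   0.35945263]
CALL 0
[[0.39,-0.13,0.22,0,0,-0.01,-1],[0.38,-0.13,0.21,0,0,-0.01,-1],[0.39,-0.14,0.22,0,0,-0.01,-1],[0.39,-0.13,0.21,0,-0.01,-0.02,-1],[0.38,-0.13,0.22,0,0,-0.01,-1],[0.39,-0.13,0.22,0,0,-0.01,-1],[0.39,-0.13,0.21,0,0,-0.01,-1],[0.38,-0.12,0.22,0,0,-0.01,-1],[0.39,-0.13,0.21,0,0,-0.01,-1],[0.39,-0.13,0.22,0,-0.01,-0.01,-1]]
end [ 0.58   -0.287   0.1299]
```

View pics/c1.png

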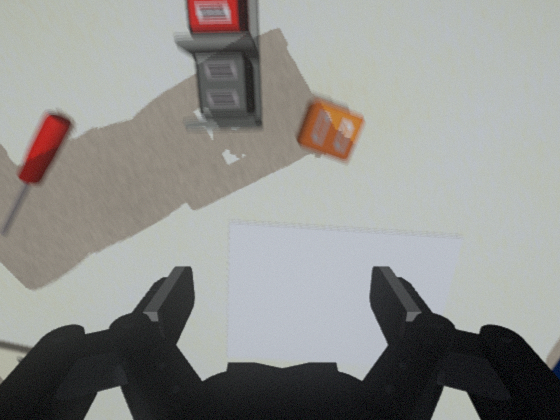

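```bash
python3 - <<'E'
from h import *
plan([((.583,-.2877,.12),.283,-1,5),((.583,-.2877,.037),.283,-1,5)])
E
```

```text
CALL 0
[[0.79,-0.26,0.48,0,0,-0.02,-1],[0.78,-0.25,0.48,0,-0.01,-0.03,-1],[0.79,-0.26,0.49,0,0,-0.02,-1],[0.79,-0.25,0.48,0,0,-0.02,-1],[0.79,-0.25,0.48,0,-0.01,-0.02,-1],[0,0,0.41,0,0,0,-1],[0,0,0.42,0,0,0,-1],[0,0,0.41,0,0,0,-1],[0,0,0.42,0,0,0,-1],[0,0,0.41,0,0,0,-1]]
end [ 0.5831 -0.2875  0.0371]
```

Call:
arm_command --pt "0.79 -0.26 0.48 0 0 -0.02 -1" --pt "0.78 -0.25 0.48 0 -0.01 -0.03 -1" --pt "0.79 -0.26 0.49 0 0 -0.02 -1" --pt "0.79 -0.25 0.48 0 0 -0.02 -1" --pt "0.79 -0.25 0.48 0 -0.01 -0.02 -1" --pt "0 0 0 0 0 0 -1" --pt "0 0 0.51 0 0 0 -1" --pt "0 0 0.52 0 0 0 -1" --pt "0 0 0.52 0 0 0 -1" --pt "0 0 0.52 0 0 0 -1"

```text
time: 2.7
eef_pos: [0.5787, -0.2915, 0.0354]
ee_rot: [0.0, 0.99, 0.14, -0.001]
wrist_force: [-0.8, -0.3, -0.3]
finger_gap: 0.999
```

```bash
python3 - <<'E'
from h import *
st()
f=snap("wrist","c2")
E
```

```text
t 2.7 p [ 0.5787 -0.2915  0.0354] xyaw 0.2802 z [-0.002 -0.001 -1.   ] F [-0.8 -0.3 -0.3] T [ 0.01  0.01 -0.01] gap 0.999 q [-0.48  0.71  1.66 -0.    0.77  0.81]
```

View pics/c2.png

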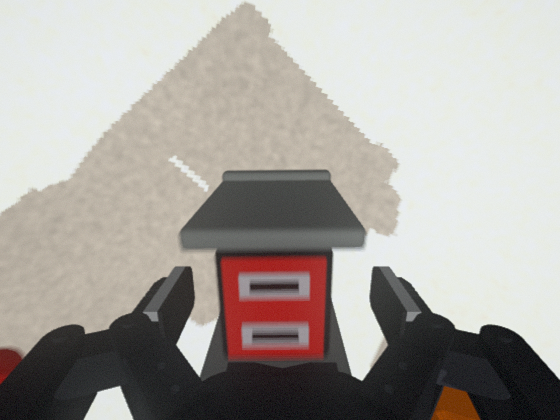

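Call:
arm_command --pt "0 0 0 0 0 0 0.3" --pt "0 0 0 0 0 0 0.6" --pt "0 0 0 0 0 0 1" --pt "0 0 0 0 0 0 1" --pt "0 0 0 0 0 0 1" --pt "0 0 0 0 0 0 1" --pt "0 0 0 0 0 0 1" --pt "0 0 -0.2 0 0 0 1" --pt "0 0 -0.5 0 0 0 1" --pt "0 0 -0.8 0 0 0 1" --grip_force 70

```text
time: 4.0
eef_pos: [0.5785, -0.2907, 0.0975]
ee_rot: [0.0, 0.99, 0.14, -0.002]
wrist_force: [0.2, 0.8, -3.5]
finger_gap: 0.511
```

```bash
python3 - <<'E'
from h import *
st()
plan([((.58,-.27,.15),.28,1,2),((.55,-.13,.11),0.0,1,None),((.55,-.13,.045),0.0,1,3)])
E
```

```text
t 4.0 p [ 0.5785 -0.2907  0.0975] xyaw 0.2809 z [-0.004 -0.001 -1.   ] F [ 0.2  0.8 -3.5] T [ 0.04 -0.01  0.03] gap 0.511 q [-0.48  0.62  1.65 -0.    0.87  0.81]
CALL 0
[[0.09,-0.24,-0.66,0,0.02,0,1],[0.08,-0.25,-0.65,0,0.02,0.01,1],[0.06,-0.89,0.25,0,0,0.67,1],[0,-0.9,0.25,0,0,0.67,1],[-0.06,-0.89,0.25,0,0,0.66,1],[-0.12,-0.88,0.25,-0.01,0,0.67,1],[0,0,0.54,0,0,0,1],[0,0,0.54,0,0,0,1],[-0.01,-0.01,0.54,0,0,0,1],[0,0,0,0,0,0,1]]
end [ 0.5498 -0.1298  0.0451]
```

Call:
arm_command --pt "0.09 -0.24 -0.66 0 0.02 0 1" --pt "0.08 -0.25 -0.65 0 0.02 0.01 1" --pt "0.06 -0.89 0.25 0 0 0.67 1" --pt "0 -0.9 0.25 0 0 0.67 1" --pt "-0.06 -0.89 0.25 0 0 0.66 1" --pt "-0.12 -0.88 0.25 0 0 0.67 1" --pt "0 0 0.5 0 0 0 1" --pt "0 0 0.7 0 0 0 1" --pt "0 0 0.5 0 0 0 1" --pt "0 0 0.2 0 0 0 1"

```text
time: 5.25
eef_pos: [0.5508, -0.1306, 0.0327]
ee_rot: [0.0, 1.0, 0.0, 0.001]
wrist_force: [-0.2, 0.1, -3.6]
finger_gap: 0.511
```

```bash
python3 - <<'E'
from h import *
st()
E
```

```text
t 5.25 p [ 0.5508 -0.1306  0.0327] xyaw 0.0001 z [ 0.001 -0.    -1.   ] F [-0.2  0.1 -3.6] T [0.04 0.05 0.04] gap 0.511 q [-0.25  0.63  1.86  0.    0.65  1.32]
```

Call:
arm_command --pt "0 0 0.06 0 0 0 1" --pt "0 0 0.06 0 0 0 1" --pt "0 0 0.04 0 0 0 1" --pt "0 0 0 0 0 0 0.5" --pt "0 0 0 0 0 0 -0.3" --pt "0 0 0 0 0 0 -1" --pt "0 0 0 0 0 0 -1" --pt "0 0 -0.4 0 0 0 -1" --pt "0 0 -0.9 0 0 0 -1" --pt "0 0 -0.9 0 0 0 -1"

```text
time: 6.5
eef_pos: [0.551, -0.1305, 0.1167]
ee_rot: [0.0, 1.0, 0.0, 0.001]
wrist_force: [-0.5, 0.4, 0.3]
finger_gap: 0.998
```

```bash
python3 - <<'E'
from h import *
st()
f=snap("top","d1"); t=f["img"]
cv2.imwrite("pics/d1c.png",cv2.resize(t[170:270,230:360],None,fx=6,fy=6,interpolation=cv2.INTER_CUBIC))
f=snap("wrist","d2")
E
```

```text
t 6.5 p [ 0.551  -0.1305  0.1167] xyaw 0.0003 z [ 0.002 -0.    -1.   ] F [-0.5  0.4  0.3] T [ 0.01 -0.01  0.04] gap 0.998 q [-0.25  0.49  1.84  0.    0.81  1.32]
```

View pics/d1c.png

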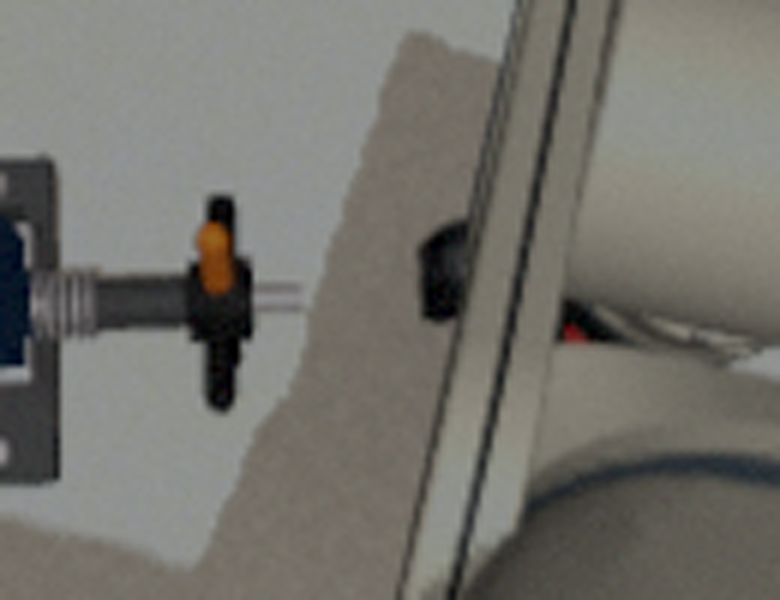

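View pics/d2.png

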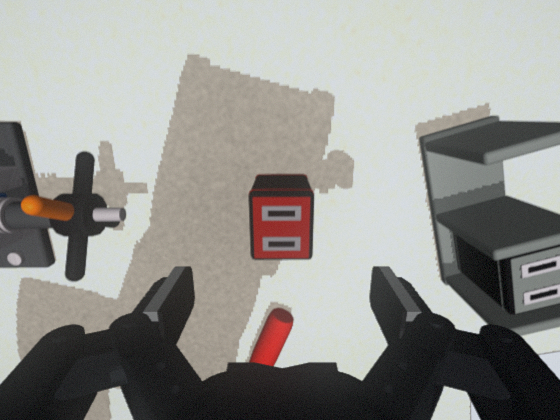

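```bash
python3 - <<'E'
from h import *
f=cam("d2")
c=back(f,[(249,190),(312,190),(313,259),(252,259)],.07);print(c,c.mean(0))
print("nut hub", back(f,[(83,160),(75,275),(78,215)],.052))
print("orange tip", back(f,[(29,205)],.1))
E
```

```text
[[ 0.58404168 -0.10993627  0.07      ]
 [ 0.58403895 -0.1513244   0.07      ]
 [ 0.53411929 -0.15351794  0.07      ]
 [ 0.53414616 -0.11049234  0.07      ]] [ 0.55908652 -0.13131774  0.07      ]
nut hub [[0.6011827  0.00680374 0.052     ]
 [0.51157982 0.03024306 0.052     ]
 [0.56094422 0.01819096 0.052     ]]
orange tip [[0.58250232 0.01101693 0.1       ]]
```

```bash
python3 - <<'E'
from h import *
plan([((.559,-.1312,.105),np.pi/2,-1,None),((.559,-.1312,.030),np.pi/2,-1,5)])
E
```

```text
CALL 0
[[0.01,0,0.02,0.01,0,-0.94,-1],[0.01,0,0.03,0,-0.01,-0.93,-1],[0,0,0.02,0.01,0,-0.94,-1],[0.01,0,0.02,0,0,-0.94,-1],[0.01,0.01,0.02,0.01,-0.01,-0.94,-1],[0.01,0,0.03,0,0,-0.93,-1],[0,0,0.02,0.01,0,-0.94,-1],[0.01,0.01,0.02,0.01,-0.01,-0.94,-1],[0,0,0.03,0,0,-0.94,-1],[0.01,0.01,0.02,0.01,0,-0.93,-1]]
CALL 1
[[0,0.01,0.02,0,-0.01,-0.94,-1],[0.01,0,0.03,0.01,0,-0.94,-1],[0,0.01,0.02,0,-0.01,-0.94,-1],[0,0.01,0.02,0.01,0,-0.93,-1],[0,0.01,0.02,0.01,0,-0.94,-1],[0,0.01,0.03,0,-0.01,-0.94,-1],[0,0,0.37,0,0,0,-1],[0,0,0.38,0,0,0,-1],[0,0,0.37,0,0,0,-1],[0,0,0.38,0,0,0,-1]]
CALL 2
[[0.01,0,0.37,0,0,0,-1],[0,0,0,0,0,0,-1],[0,0,0,0,0,0,-1],[0,0,0,0,0,0,-1],[0,0,0,0,0,0,-1],[0,0,0,0,0,0,-1],[0,0,0,0,0,0,-1],[0,0,0,0,0,0,-1],[0,0,0,0,0,0,-1],[0,0,0,0,0,0,-1]]
end [ 0.5592 -0.131   0.0301]
```

Call:
arm_command --pt "0.02 0 0.02 0.01 0 -1 -1" --pt "0.02 0 0.02 0 -0.01 -1 -1" --pt "0.02 0 0.02 0.01 0 -1 -1" --pt "0.02 0.01 0.02 0 0 -1 -1" --pt "0.02 0.01 0.02 0.01 -0.01 -1 -1" --pt "0.02 0.01 0.02 0 0 -1 -1" --pt "0.01 0.02 0.02 0.01 0 -1 -1" --pt "0.01 0.02 0.02 0.01 0 -1 -1" --pt "0.01 0.02 0.02 0 0 -1 -1" --pt "0 0.02 0.02 0.01 0 -1 -1"

```text
time: 7.85
eef_pos: [0.559, -0.1317, 0.1069]
ee_rot: [-0.003, 0.865, 0.502, -0.0]
wrist_force: [0.3, 0.2, -0.5]
finger_gap: 0.999
```

```bash
python3 - <<'E'
from h import *
st()
plan([((.559,-.1315,.105),np.pi/2+.005,-1,None),((.559,-.1315,.030),np.pi/2+.005,-1,4)])
E
```

```text
t 7.85 p [ 0.559  -0.1317  0.1069] xyaw 1.0509 z [-0.003  0.004 -1.   ] F [ 0.3  0.2 -0.5] T [0.03 0.01 0.01] gap 0.999 q [-0.25  0.52  1.82  0.    0.81  0.26]
CALL 0
[[0,0,0.01,-0.01,-0.01,-0.84,-1],[0,0,0.01,0,0,-0.83,-1],[0,0,0,-0.01,-0.01,-0.84,-1],[0,0,0.01,-0.01,0,-0.83,-1],[0,0,0.01,0,-0.01,-0.84,-1],[0.01,0,0.01,-0.01,0,-0.83,-1],[0,0,0.47,0,0,0,-1],[0,0,0.47,0,0,0,-1],[0,0,0.46,0,0,0,-1],[0,0,0.47,0,0,0,-1]]
end [ 0.559  -0.1313  0.0301]
```

Call:
arm_command --pt "0 0 0.01 -0.01 -0.01 -1 -1" --pt "0 0 0.01 0 0 -1 -1" --pt "0 0 0 -0.01 -0.01 -1 -1" --pt "0 0 0.01 -0.01 0 -1 -1" --pt "0 0 0.01 0 -0.01 -1 -1" --pt "0 0 0.2 0 0 0 -1" --pt "0 0 0.42 0 0 0 -1" --pt "0 0 0.5 0 0 0 -1" --pt "0 0 0.5 0 0 0 -1" --pt "0 0 0.25 0 0 0 -1"

```text
time: 9.1
eef_pos: [0.5581, -0.1315, 0.0284]
ee_rot: [-0.001, 0.707, 0.707, -0.001]
wrist_force: [0.0, 0.4, 0.3]
finger_gap: 0.999
```

```bash
python3 - <<'E'
from h import *
st()
f=snap("wrist","e1")
E
```

```text
t 9.1 p [ 0.5581 -0.1315  0.0284] xyaw 1.5708 z [-0.003  0.001 -1.   ] F [0.  0.4 0.3] T [-0.02  0.05 -0.01] gap 0.999 q [-0.25  0.65  1.84  0.    0.66 -0.25]
```

View pics/e1.png

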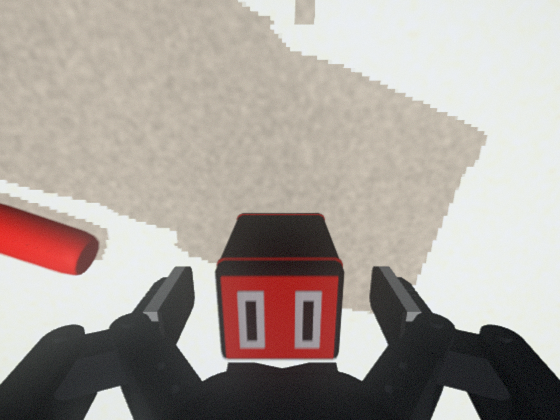

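Call:
arm_command --pt "0 0 0 0 0 0 0.3" --pt "0 0 0 0 0 0 0.8" --pt "0 0 0 0 0 0 1" --pt "0 0 0 0 0 0 1" --pt "0 0 0 0 0 0 1" --pt "0 0 0 0 0 0 1" --pt "0 0 -0.3 0 0 0 1" --pt "0 0 -0.9 0 0 0 1" --pt "0 0 -1 0 0 0 1" --pt "0 0 -1 0 0 0 1"

```text
time: 10.4
eef_pos: [0.5587, -0.1317, 0.1599]
ee_rot: [-0.001, 0.707, 0.707, -0.0]
wrist_force: [0.4, 0.1, -4.1]
finger_gap: 0.575
```

```bash
python3 - <<'E'
from h import *
st()
f=snap("wrist","e2")
plan([((.56,.02,.205),np.pi/2,1,None)])
E
```

```text
t 10.4 p [ 0.5587 -0.1317  0.1599] xyaw 1.5711 z [-0.001  0.    -1.   ] F [ 0.4  0.1 -4.1] T [-0.03 -0.02  0.02] gap 0.575 q [-0.25  0.44  1.79  0.    0.91 -0.25]
CALL 0
[[0.95,-0.01,-0.25,0.02,0,0,1],[0.95,-0.01,-0.25,0.01,0.01,0,1],[0.96,-0.01,-0.25,0.02,0,0,1],[0.95,-0.01,-0.25,0.01,0.01,0,1],[0,0,0,0,0,0,1],[0,0,0,0,0,0,1],[0,0,0,0,0,0,1],[0,0,0,0,0,0,1],[0,0,0,0,0,0,1],[0,0,0,0,0,0,1]]
end [0.5599 0.02   0.2051]
```

View pics/e2.png

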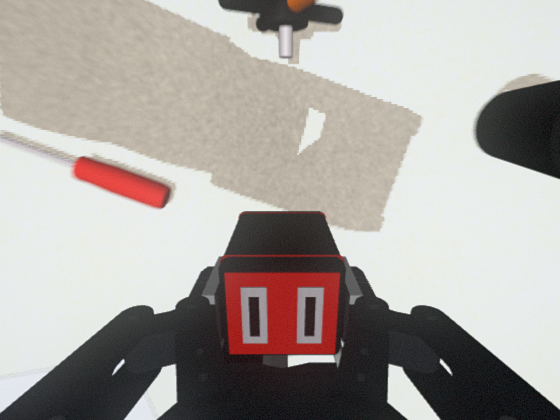

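Call:
arm_command --pt "0.5 -0.01 -0.4 0.02 0 0 1" --pt "0.8 -0.01 -0.35 0.01 0.01 0 1" --pt "0.96 -0.01 -0.25 0.02 0 0 1" --pt "0.8 -0.01 -0.25 0.01 0.01 0 1" --pt "0.4 0 0 0 0 0 1" --pt "0.2 0 0 0 0 0 1" --pt "0 0 0 0 0 0 1" --pt "0 0 0 0 0 0 1" --pt "0 0 0 0 0 0 1" --pt "0 0 0 0 0 0 1"

```text
time: 11.7
eef_pos: [0.5577, 0.014, 0.2086]
ee_rot: [-0.003, 0.707, 0.707, -0.002]
wrist_force: [0.6, -0.0, -4.8]
finger_gap: 0.576
```

```bash
python3 - <<'E'
from h import *
st()
f=snap("wrist","e3");f=cam("e2")
print(back(f,[(225,272),(345,272),(345,355),(225,355)],.2015))
E
```

```text
t 11.7 p [0.5577 0.014  0.2086] xyaw 1.5703 z [-0.007  0.002 -1.   ] F [ 0.6 -0.  -4.8] T [-0.03 -0.02 -0.  ] gap 0.576 q [0.   0.36 1.79 0.   1.   0.  ]
[[ 0.53766243 -0.11058897  0.2015    ]
 [ 0.5825775  -0.11054562  0.2015    ]
 [ 0.58501758 -0.1489572   0.2015    ]
 [ 0.53550569 -0.14902263  0.2015    ]]
```

View pics/e3.png

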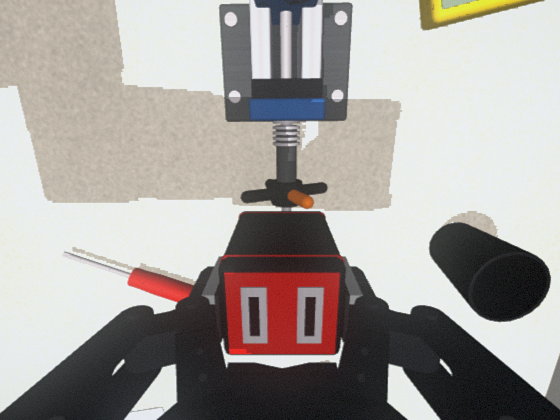

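```bash
python3 - <<'E'
from h import *
f=cam("e3");i=f["img"]
cv2.imwrite("pics/e3c.png",cv2.resize(i[0:215,200:370],None,fx=2.8*1.6,fy=2.8,interpolation=cv2.INTER_CUBIC)[:, :])
cv2.imwrite("pics/e3c.png",cv2.resize(i[0:150,200:370],None,fx=4,fy=4,interpolation=cv2.INTER_CUBIC))
E
```

```text
(no output)
```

View pics/e3c.png

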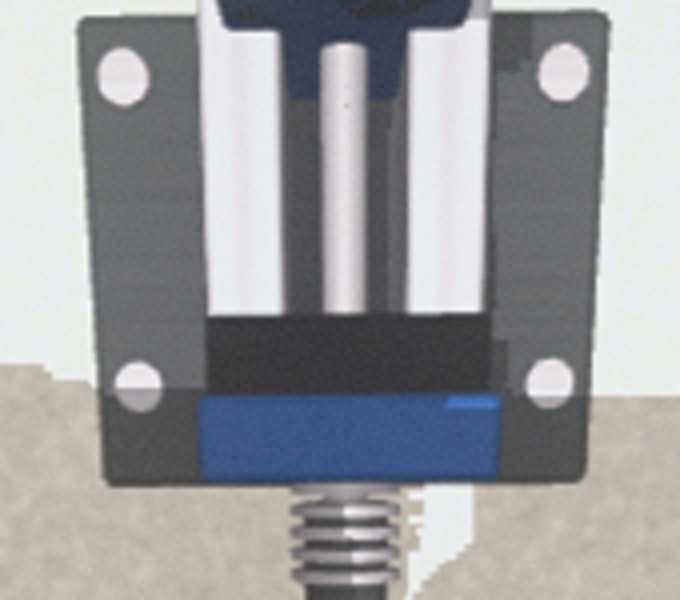

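```bash
python3 - <<'E'
from h import *
f=cam("e3")
print("cam",-f["R"].T@f["t"])
b=lambda p:np.array(p)/4.+[200-.375,-.375]
c=back(f,b([(608,11),(585,481),(107,486),(80,17)]),.012);print(c)
m=np.array([(.065,.045),(.065,-.065),(-.065,-.065),(-.065,.045)])
def r(p):
    C,S=np.cos(p[2]),np.sin(p[2]); return ((m@np.array([[C,S],[-S,C]])+p[:2])-c[:,:2]).ravel()
s=least_squares(r,[.5,.2,0]);print("clamp",s.x,s.fun.round(4))
print("blue outer top",back(f,b([(200,481),(500,474)]),.142)); print("blue/liner",back(f,b([(200,396),(500,393)]),.142)); print("liner front",back(f,b([(207,316),(490,313)]),.142),back(f,b([(207,316),(490,313)]),.134))
E
```

```text
cam [0.5588516  0.09147473 0.35208482]
[[0.62378893 0.1935281  0.012     ]
 [0.62510551 0.08526367 0.012     ]
 [0.49721858 0.08401142 0.012     ]
 [0.4967037  0.19258508 0.012     ]]
clamp [0.56061877 0.1488467  0.0085411 ] [ 0.0014  0.0009  0.0011 -0.0009 -0.001  -0.0007 -0.0015  0.0007]
blue outer top [[0.53621544 0.08765422 0.142     ]
 [0.58572149 0.08874744 0.142     ]]
blue/liner [[0.53664085 0.10086012 0.142     ]
 [0.58519355 0.10128299 0.142     ]]
liner front [[0.53814039 0.11281884 0.142     ]
 [0.58310526 0.11321045 0.142     ]] [[0.53735171 0.11363162 0.134     ]
 [0.58402883 0.11403815 0.134     ]]
```

```bash
python3 - <<'E'
from h import *
y=np.pi/2+.009
plan([((.560,.1475,.205),y,1,5),((.560,.1475,.19),y,1,2),((.560,.1475,.15),y,1,3)])
E
```

```text
CALL 0
[[0.67,0.01,0.02,-0.01,0,-0.02,1],[0.66,0.01,0.02,-0.02,-0.01,-0.02,1],[0.67,0.02,0.02,-0.01,0,-0.01,1],[0.67,0.01,0.02,-0.01,-0.01,-0.02,1],[0.66,0.02,0.02,-0.02,0,-0.02,1],[0,0,0.19,0,0,0,1],[0,0,0.18,0,0,0,1],[0,0,0.33,0,0,0,1],[0,0,0.34,0,0,0,1],[0,0,0.33,0,0,0,1]]
end [0.5601 0.1474 0.1501]
```

Call:
arm_command --pt "0.67 0.01 0.02 -0.01 0 -0.02 1" --pt "0.66 0.01 0.02 -0.02 -0.01 -0.02 1" --pt "0.67 0.02 0.02 -0.01 0 -0.01 1" --pt "0.67 0.01 0.02 -0.01 -0.01 -0.02 1" --pt "0.66 0.02 0.02 -0.02 0 -0.02 1" --pt "0 0 0.1 0 0 0 1" --pt "0 0 0.18 0 0 0 1" --pt "0 0 0.2 0 0 0 1" --pt "0 0 0.15 0 0 0 1" --pt "0 0 0 0 0 0 1"

```text
time: 13.0
eef_pos: [0.5597, 0.1472, 0.1789]
ee_rot: [-0.0, 0.704, 0.71, -0.0]
wrist_force: [0.2, -1.1, -3.5]
finger_gap: 0.579
```

```bash
python3 - <<'E'
from h import *
st()
f=snap("wrist","e4")
s=snap("scene","e5");cv2.imwrite("pics/e5c.png",cv2.resize(s["img"][120:220,240:360],None,fx=6,fy=6,interpolation=cv2.INTER_CUBIC))
y=np.pi/2+.009
plan([((.560,.1475,.1),y,1,7),((.560,.1475,.095),y,1,3)])
E
```

```text
t 13.0 p [0.5597 0.1472 0.1789] xyaw 1.5799 z [-0.001 -0.    -1.   ] F [ 0.2 -1.1 -3.5] T [ 0.01 -0.03  0.03] gap 0.579 q [0.24 0.42 1.77 0.   0.95 0.23]
CALL 0
[[0,0,0.28,0,0,0,1],[0,0,0.29,0,0,0,1],[0,0,0.28,0,0,0,1],[0,0,0.29,0,0,0,1],[0,0,0.28,0,0,0,1],[0,0,0.29,0,0,0,1],[0,0,0.28,0,0,0,1],[0,0,0.04,0,0,0,1],[0,0,0.04,0,0,0,1],[0,0,0.05,0,0,0,1]]
end [0.5602 0.1476 0.0949]
```

View pics/e4.png

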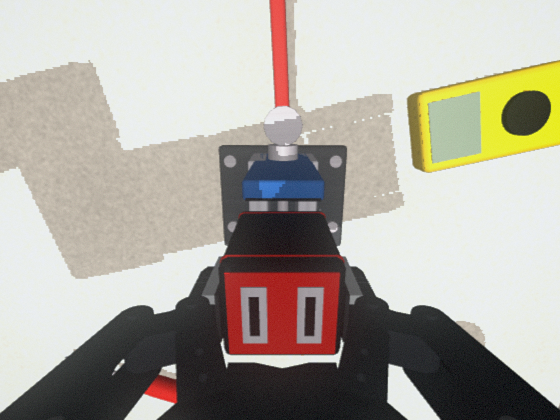

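View pics/e5c.png

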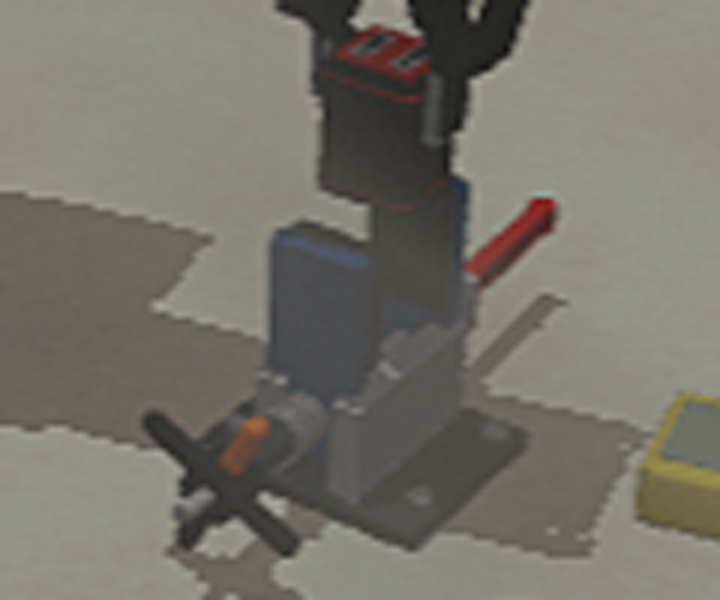

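```bash
python3 - <<'E'
from h import *
f=cam("e4")
print("jaw edge",back(f,[(243,198.5),(322,198.5)],.142),"module front bottom",back(f,[(239,211.5),(325,211.5)],.1505))
print("lever",back(f,[(276,10),(286,10),(276,90),(288,90)],.060))
E
```

```text
jaw edge [[0.53571664 0.17488197 0.142     ]
 [0.58414055 0.17533692 0.142     ]] module front bottom [[0.53421644 0.16924123 0.1505    ]
 [0.58512997 0.1697211  0.1505    ]]
lever [[0.55399652 0.29820319 0.06      ]
 [0.56145894 0.29827061 0.06      ]
 [0.55419162 0.2425515  0.06      ]
 [0.56381337 0.24263975 0.06      ]]
```

Call:
arm_command --pt "0 0 0.2 0 0 0 1" --pt "0 0 0.25 0 0 0 1" --pt "0 0 0.25 0 0 0 1" --pt "0 0 0.3 0 0 0 1" --pt "0 0 0.3 0 0 0 1" --pt "0 0 0.3 0 0 0 1" --pt "0 0 0.25 0 0 0 1" --pt "0 0 0.15 0 0 0 1" --pt "0 0 0.05 0 0 0 1" --pt "0 0 0 0 0 0 1"

```text
time: 14.35
eef_pos: [0.5602, 0.1478, 0.0979]
ee_rot: [0.0, 0.704, 0.711, 0.0]
wrist_force: [-0.3, 0.3, -3.2]
finger_gap: 0.575
```

Call:
arm_command --pt "0 0 0.04 0 0 0 1" --pt "0.05 0 0.05 0 0 0 1" --pt "0.03 0 0 0 0 0 1" --pt "0 0 0 0 0 0 0.6" --pt "0 0 0 0 0 0 0.1" --pt "0 0 0 0 0 0 -0.4" --pt "0 0 0 0 0 0 -0.7" --pt "0 0 -0.4 0 0 0 -0.7" --pt "0 0 -0.9 0 0 0 -0.7" --pt "0 0 -1 0 0 0 -0.7"

```text
time: 15.6
eef_pos: [0.5598, 0.1512, 0.1875]
ee_rot: [-0.0, 0.704, 0.711, -0.0]
wrist_force: [0.2, 0.5, 0.9]
finger_gap: 0.847
```

```bash
python3 - <<'E'
from h import *
st()
f=snap("wrist","g1")
s=snap("scene","g2");cv2.imwrite("pics/g2c.png",cv2.resize(s["img"][120:220,240:360],None,fx=6,fy=6,interpolation=cv2.INTER_CUBIC))
E
```

```text
t 15.6 p [0.5598 0.1512 0.1875] xyaw 1.5808 z [-0.  0. -1.] F [0.2 0.5 0.9] T [-0.   -0.03  0.01] gap 0.847 q [0.24 0.41 1.77 0.   0.96 0.23]
```

View pics/g1.png

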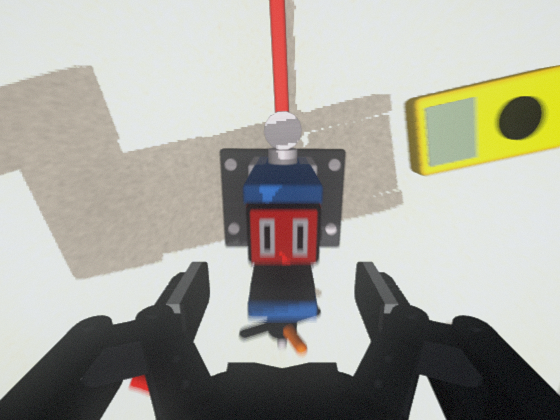

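View pics/g2c.png

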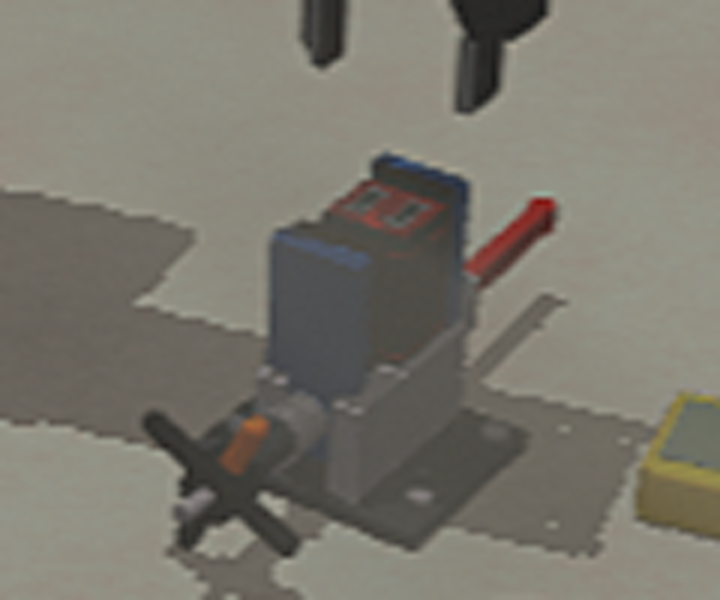

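```bash
python3 - <<'E'
from h import *
plan([((.596,.305,.17),0.0,1,15),((.596,.305,.04),0.0,1,5)])
E
```

```text
CALL 0
[[0.24,0.05,0.03,0,-0.01,0.94,1],[0.24,0.03,0.04,0.01,0,0.95,1],[0.25,0.01,0.03,0,-0.01,0.94,1],[0.24,-0.02,0.04,0,0,0.94,1],[0.24,-0.04,0.03,0.01,-0.01,0.95,1],[0.24,-0.07,0.03,0,0,0.94,1],[0.23,-0.08,0.04,0,-0.01,0.94,1],[0.21,-0.12,0.03,0.01,0,0.95,1],[0.21,-0.13,0.04,0,-0.01,0.94,1],[0.19,-0.15,0.03,0,0,0.94,1]]
CALL 1
[[0.18,-0.17,0.03,0,-0.01,0.95,1],[0.16,-0.18,0.04,0.01,0,0.94,1],[0.14,-0.2,0.03,0,-0.01,0.95,1],[0.12,-0.22,0.03,0,0,0.94,1],[0.09,-0.22,0.04,0.01,-0.01,0.94,1],[0.08,-0.24,0.03,0,0,0.95,1],[0,0,0.65,0,0,0,1],[0,0,0.65,0,0,0,1],[0,0,0.65,0,0,0,1],[0,0,0.65,0,0,0,1]]
CALL 2
[[0,0.01,0.65,0,0,0,1],[0,0,0,0,0,0,1],[0,0,0,0,0,0,1],[0,0,0,0,0,0,1],[0,0,0,0,0,0,1],[0,0,0,0,0,0,1],[0,0,0,0,0,0,1],[0,0,0,0,0,0,1],[0,0,0,0,0,0,1],[0,0,0,0,0,0,1]]
end [0.5961 0.3048 0.0399]
```

Call:
arm_command --pt "0.24 0.05 0.03 0 -0.01 0.94 1" --pt "0.24 0.03 0.04 0.01 0 0.95 1" --pt "0.25 0.01 0.03 0 -0.01 0.94 1" --pt "0.24 -0.02 0.04 0 0 0.94 1" --pt "0.24 -0.04 0.03 0.01 -0.01 0.95 1" --pt "0.24 -0.07 0.03 0 0 0.94 1" --pt "0.23 -0.08 0.04 0 -0.01 0.94 1" --pt "0.21 -0.12 0.03 0.01 0 0.95 1" --pt "0.21 -0.13 0.04 0 -0.01 0.94 1" --pt "0.19 -0.15 0.03 0 0 0.94 1"

```text
time: 16.95
eef_pos: [0.5803, 0.247, 0.1721]
ee_rot: [0.001, 0.957, 0.291, -0.003]
wrist_force: [0.5, -0.2, -1.0]
finger_gap: 0.003
```

Call:
arm_command --pt "0.18 -0.17 0.03 0 -0.01 0.95 1" --pt "0.16 -0.18 0.04 0.01 0 0.94 1" --pt "0.14 -0.2 0.03 0 -0.01 0.95 1" --pt "0.12 -0.22 0.03 0 0 0.94 1" --pt "0.09 -0.22 0.04 0.01 -0.01 0.94 1" --pt "0.08 -0.24 0.03 0 0 0.95 1" --pt "0 0 0.7 0 0 0 1" --pt "0 0 0.9 0 0 0 1" --pt "0 0 0.8 0 0 0 1" --pt "0 0 0.6 0 0 0 1"

```text
time: 18.2
eef_pos: [0.5912, 0.3037, 0.0424]
ee_rot: [0.001, 1.0, -0.0, -0.005]
wrist_force: [0.3, 0.1, -0.1]
finger_gap: 0.0
```

```bash
cat >> h.py <<'E'
PIV=np.array([.5594,.2145]); CY=.009
def levp(a,r=.09,d=.017,z=.04):
    b=a+CY; u=np.array([-np.sin(b),np.cos(b)]); n=np.array([np.cos(b),np.sin(b)])
    q=PIV+r*u+d*n; return (q[0],q[1],z)
def levang(p,r=.09,d=.017):
    from scipy.optimize import fsolve
    v=np.array(p[:2])-PIV; rr=np.hypot(*v)
    # v = r u + d n, r free
    rad=np.sqrt(rr**2-d**2); return np.arctan2(-v[0],v[1])+np.arctan2(d,rad)-CY
E
python3 - <<'E'
from h import *
st(); f=snap("wrist","k1")
w=[(levp(a),a+CY,1,1) for a in (.05,.13,.21,.29,.37,.44,.50,.55,.58,.60)]
plan(w)
E
```

```text
t 18.2 p [0.5912 0.3037 0.0424] xyaw -0.0005 z [-0.009 -0.003 -1.   ] F [ 0.3  0.1 -0.1] T [-0.01  0.03 -0.02] gap 0.0 q [0.46 0.72 1.62 0.   0.81 2.03]
CALL 0
[[-0.46,-0.06,-0.01,0.04,0.13,-0.57,1],[-0.18,-0.03,0,0,0,-0.76,1],[-0.18,-0.02,0,0,0,-0.77,1],[-0.19,-0.03,0,0,0,-0.76,1],[-0.18,-0.03,0,0,0,-0.76,1],[-0.16,-0.02,0,0,0,-0.67,1],[-0.13,-0.02,0,0,0,-0.58,1],[-0.11,-0.02,0,0,0,-0.47,1],[-0.07,-0.01,0,0,0,-0.29,1],[-0.05,-0.01,0,0,0,-0.19,1]]
end [0.5218 0.2979 0.0401]
```

View pics/k1.png

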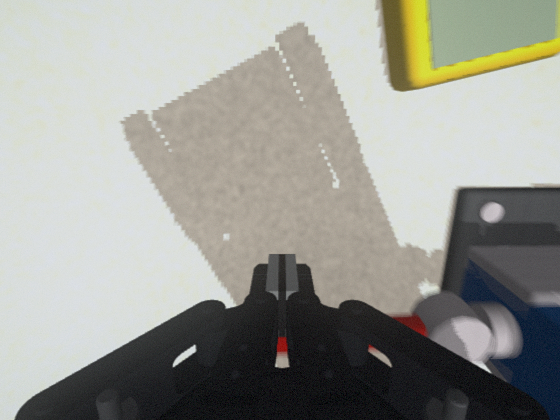

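Call:
arm_command --pt "-0.46 -0.06 -0.01 0.04 0.13 -0.57 1" --pt "-0.18 -0.03 0 0 0 -0.76 1" --pt "-0.18 -0.02 0 0 0 -0.77 1" --pt "-0.19 -0.03 0 0 0 -0.76 1" --pt "-0.18 -0.03 0 0 0 -0.76 1" --pt "-0.16 -0.02 0 0 0 -0.67 1" --pt "-0.13 -0.02 0 0 0 -0.58 1" --pt "-0.11 -0.02 0 0 0 -0.47 1" --pt "-0.07 -0.01 0 0 0 -0.29 1" --pt "-0.05 -0.01 0 0 0 -0.19 1"

```text
time: 19.5
eef_pos: [0.5245, 0.2992, 0.0448]
ee_rot: [-0.0, 0.954, 0.3, 0.004]
wrist_force: [1.3, 1.0, 1.9]
finger_gap: -0.0
```

```bash
cat >> h.py <<'E'
def lst():
    from station import manip
    s=manip.get_state(); p=s["eef_pos"]; a=levang(p); F=np.array(s["wrist_force"]); b=a+CY
    n=np.array([np.cos(b),np.sin(b)]); print("t",round(s["time"],2),"p",np.round(p,4),"lever",round(float(a),3),"push N",round(float(F[:2]@n),2),"F",F.round(1)); return a
E
python3 - <<'E'
from h import *
a=lst(); st()
w=[(levp(x),x+CY,1,1) for x in a+np.array([.02,.04,.06,.08,.1])]
plan(w)
E
```

```text
t 19.5 p [0.5245 0.2992 0.0448] lever 0.568 push N 1.65 F [1.3 1.  1.9]
t 19.5 p [0.5245 0.2992 0.0448] xyaw 0.6096 z [ 0.007  0.003 -1.   ] F [1.3 1.  1.9] T [ 0.18 -0.11  0.  ] gap -0.0 q [ 0.5   0.65  1.77 -0.    0.71  1.46]
CALL 0
[[-0.05,-0.01,0.12,0.01,-0.07,0.12,1],[-0.04,-0.01,0,0,0,-0.19,1],[-0.05,-0.01,0,0,0,-0.19,1],[-0.04,0,0,0,0,-0.19,1],[-0.05,-0.01,0,0,0,-0.19,1],[0,0,0,0,0,0,1],[0,0,0,0,0,0,1],[0,0,0,0,0,0,1],[0,0,0,0,0,0,1],[0,0,0,0,0,0,1]]
end [0.5162 0.2952 0.04  ]
```

Call:
arm_command --pt "-0.05 -0.01 0.06 0.01 -0.03 0 1" --pt "-0.05 -0.01 0.05 0 0 -0.15 1" --pt "-0.05 -0.01 0 0 0 -0.2 1" --pt "-0.05 -0.01 0 0 0 -0.2 1" --pt "-0.05 -0.01 0 0 0 -0.2 1" --pt "-0.05 -0.01 0 0 0 -0.2 1" --pt "0 0 0 0 0 0 1" --pt "0 0 0 0 0 0 1" --pt "0 0 0 0 0 0 1" --pt "0 0 0 0 0 0 1"

```text
time: 20.75
eef_pos: [0.513, 0.2936, 0.0398]
ee_rot: [-0.0, 0.938, 0.347, 0.001]
wrist_force: [0.0, 0.4, -0.3]
finger_gap: -0.002
```

```bash
python3 - <<'E'
from h import *
a=lst();st()
E
```

```text
t 20.75 p [0.513  0.2936 0.0398] lever 0.707 push N 0.28 F [ 0.   0.4 -0.3]
t 20.75 p [0.513  0.2936 0.0398] xyaw 0.7081 z [ 0.002  0.001 -1.   ] F [ 0.   0.4 -0.3] T [ 0.01 -0.02 -0.01] gap -0.002 q [0.5  0.64 1.8  0.   0.69 1.36]
```

Call:
arm_command --pt "-0.05 -0.01 0 0 0 -0.2 1" --pt "-0.05 -0.01 0 0 0 -0.2 1" --pt "-0.05 -0.01 0 0 0 -0.2 1" --pt "-0.05 -0.01 0 0 0 -0.2 1" --pt "0 0 0 0 0 0 1" --pt "0 0 0 0 0 0 1" --pt "0 0 0 0 0 0 1" --pt "0 0 0 0 0 0 1" --pt "0 0 0 0 0 0 1" --pt "0 0 0 0 0 0 1"

```text
time: 22.0
eef_pos: [0.506, 0.2894, 0.0397]
ee_rot: [-0.0, 0.923, 0.386, 0.001]
wrist_force: [0.3, 0.1, 0.1]
finger_gap: 0.001
```

```bash
python3 - <<'E'
from h import *
a=lst()
E
```

```text
t 22.0 p [0.506  0.2894 0.0397] lever 0.796 push N 0.34 F [0.3 0.1 0.1]
```

Call:
arm_command --pt "-0.05 -0.01 0 0 0 -0.2 1" --pt "-0.05 -0.01 0 0 0 -0.2 1" --pt "-0.05 -0.01 0 0 0 -0.2 1" --pt "-0.05 -0.01 0 0 0 -0.2 1" --pt "-0.05 -0.01 0 0 0 -0.2 1" --pt "0 0 0 0 0 0 1" --pt "0 0 0 0 0 0 1" --pt "0 0 0 0 0 0 1" --pt "0 0 0 0 0 0 1" --pt "0 0 0 0 0 0 1"

```text
time: 23.25
eef_pos: [0.4979, 0.2834, 0.0398]
ee_rot: [-0.0, 0.901, 0.433, 0.001]
wrist_force: [0.8, 0.3, 1.3]
finger_gap: -0.001
```

```bash
python3 - <<'E'
from h import *
a=lst()
f=snap("wrist","m1")
E
```

```text
t 23.25 p [0.4979 0.2834 0.0398] lever 0.905 push N 0.76 F [0.8 0.3 1.3]
```

View pics/m1.png

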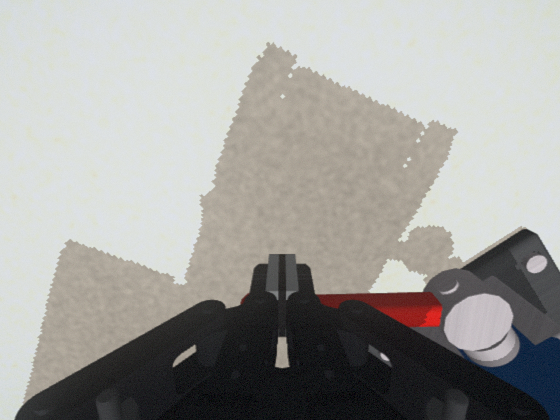

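Call:
arm_command --pt "-0.05 -0.01 0 0 0 -0.2 1" --pt "-0.05 -0.01 0 0 0 -0.2 1" --pt "-0.05 -0.01 0 0 0 -0.2 1" --pt "-0.05 -0.01 0 0 0 -0.2 1" --pt "-0.05 -0.01 0 0 0 -0.2 1" --pt "-0.05 -0.01 0 0 0 -0.2 1" --pt "0 0 0 0 0 0 1" --pt "0 0 0 0 0 0 1" --pt "0 0 0 0 0 0 1" --pt "0 0 0 0 0 0 1"

```text
time: 24.55
eef_pos: [0.4892, 0.2751, 0.0399]
ee_rot: [-0.0, 0.872, 0.489, 0.002]
wrist_force: [4.1, 2.5, 0.4]
finger_gap: -0.001
```

```bash
python3 - <<'E'
from h import *
a=lst()
E
```

```text
t 24.55 p [0.4892 0.2751 0.0399] lever 1.034 push N 4.2 F [4.1 2.5 0.4]
```

```bash
python3 - <<'E'
from h import *
a=1.034
w=[(levp(a,z=.075,d=.02),a+CY,1,1),(levp(a,z=.08,d=-.024),a+CY,1,2),(levp(a,z=.04,d=-.024),a+CY,1,2)]
w+=[(levp(x,d=-.017),x+CY,1,1) for x in (.98,.90,.82,.74,.66,.58,.5,.43,.4,.38)]
w+=[(levp(.38,d=-.03),.38+CY,1,1),(levp(.38,d=-.03,z=.12),.38+CY,1,3)]
plan(w)
E
```

```text
CALL 0
[[0.08,0.03,-0.88,0.01,-0.03,-0.2,1],[-0.55,0,-0.06,0,0,0,1],[-0.55,0,-0.06,0,0,0,1],[0,0,0.5,0,0,0,1],[0,0,0.5,0,0,0,1],[0.3,-0.02,0,0,0,0.52,1],[0.18,-0.03,0,0,0,0.76,1],[0.18,-0.02,0,0,0,0.77,1],[0.18,-0.03,0,0,0,0.76,1],[0.18,-0.03,0,0,0,0.77,1]]
CALL 1
[[0.18,-0.02,0,0.01,0,0.76,1],[0.18,-0.03,0,0,0,0.76,1],[0.16,-0.03,0,0,0,0.67,1],[0.07,-0.01,0,0,0,0.29,1],[0.04,-0.01,0,0,0,0.19,1],[-0.32,0,0,0,0,0,1],[0,0,-0.67,0,0,0,1],[0,0,-0.66,0,0,0,1],[0,0,-0.67,0,0,0,1],[0,0,0,0,0,0,1]]
end [0.4975 0.2866 0.1199]
```

Call:
arm_command --pt "0.08 0.03 -0.6 0.01 -0.03 -0.2 1" --pt "0 0 -0.6 0 0 0 1" --pt "-0.55 0 0 0 0 0 1" --pt "-0.55 0 0 0 0 0 1" --pt "-0.05 0 0.4 0 0 0 1" --pt "0 0 0.8 0 0 0 1" --pt "0.2 -0.02 0 0 0 0.3 1" --pt "0.18 -0.03 0 0 0 0.76 1" --pt "0.18 -0.02 0 0 0 0.77 1" --pt "0.18 -0.03 0 0 0 0.76 1"

```text
time: 25.8
eef_pos: [0.4807, 0.2638, 0.0381]
ee_rot: [0.0, 0.927, 0.375, -0.002]
wrist_force: [-1.5, -0.1, 0.7]
finger_gap: -0.004
```

```bash
python3 - <<'E'
from h import *
st()
w=[(levp(x,d=-.017),x+CY,1,1) for x in (.76,.66,.56,.47,.4)]
w+=[(levp(.4,d=-.03),.4+CY,1,1),(levp(.4,d=-.03,z=.12),.4+CY,1,2)]
plan(w)
E
```

```text
t 25.8 p [0.4807 0.2638 0.0381] xyaw 0.7695 z [-0.004 -0.003 -1.   ] F [-1.5 -0.1  0.7] T [-0.07  0.27  0.01] gap -0.004 q [ 0.48  0.61  1.89 -0.    0.64  1.28]
CALL 0
[[0.13,0,-0.05,-0.01,0.04,0,1],[0.23,-0.03,0,0,0,0.96,1],[0.23,-0.03,0,0,0,0.95,1],[0.2,-0.03,0,0,0,0.86,1],[0.16,-0.02,0,0,0,0.67,1],[-0.33,0,0,0,0,0,1],[0,0,-0.67,0,0,0,1],[0,0,-0.66,0,0,0,1],[0,0,-0.67,0,0,0,1],[0,0,0,0,0,0,1]]
end [0.496  0.2851 0.12  ]
```

Call:
arm_command --pt "0.13 0 -0.05 -0.01 0.04 0 1" --pt "0.23 -0.03 0 0 0 0.96 1" --pt "0.23 -0.03 0 0 0 0.95 1" --pt "0.2 -0.03 0 0 0 0.86 1" --pt "0.16 -0.02 0 0 0 0.67 1" --pt "0 0 0 0 0 0 1" --pt "-0.33 0 0 0 0 0 1" --pt "0 0 -0.9 0 0 0 1" --pt "0 0 -1 0 0 0 1" --pt "0 0 -1 0 0 0 1"

```text
time: 27.05
eef_pos: [0.4956, 0.2843, 0.1586]
ee_rot: [-0.0, 0.979, 0.205, 0.001]
wrist_force: [-0.2, 0.9, 0.6]
finger_gap: -0.002
```

```bash
python3 - <<'E'
from h import *
st()
f=snap("top","n1"); t=f["img"]
cv2.imwrite("pics/n1c.png",cv2.resize(t[180:270,120:290],None,fx=4.7,fy=4.7,interpolation=cv2.INTER_CUBIC))
plan([((.48,.2,.17),0.2,1,None),((.48,.0145,.17),0.0,1,None)])
E
```

```text
t 27.05 p [0.4956 0.2843 0.1586] xyaw 0.4134 z [ 0.003  0.001 -1.   ] F [-0.2  0.9  0.6] T [ 0.01  0.01 -0.01] gap -0.002 q [ 0.5   0.44  1.8  -0.    0.9   1.66]
CALL 0
[[-0.43,0.59,-0.06,-0.01,-0.03,0.68,1],[-0.38,0.63,-0.05,0,-0.04,0.68,1],[-0.34,0.64,-0.05,-0.01,-0.03,0.68,1],[-0.18,0.91,0,0,0,0.38,1],[-0.15,0.92,0,0,0,0.38,1],[-0.11,0.92,0,0,0,0.38,1],[-0.08,0.92,0,0,0,0.39,1],[-0.03,0.93,0,0.01,0,0.38,1],[0,0,0,0,0,0,1],[0,0,0,0,0,0,1]]
end [0.4801 0.0145 0.17  ]
```

View pics/n1c.png

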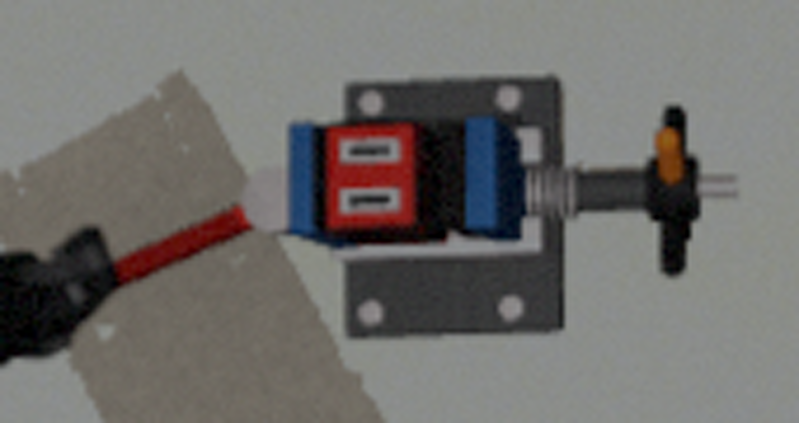

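```bash
python3 - <<'E'
from h import *
f=cam("n1"); b1=lambda p:np.array(p)/4.7+[120-.5+.5/4.7,180-.5+.5/4.7]
print("arms",back(f,b1([(674,107),(673,275),(674,190)]),.052))
# predicted pixel of orange tip for theta
for th in (.2,.3,.4,.5,.6,.7):
    for L in (.042,):
        X=[.560+L*np.sin(th),.0225,.052+L*np.cos(th)]
        print(th,(proj(f,X)-[119.6,179.6])*4.7)
E
```

```text
arms [[0.59944935 0.0225758  0.052     ]
 [0.51785616 0.02442782 0.052     ]
 [0.55887036 0.0232577  0.052     ]]
0.2 [[668.98527004 159.93822173]]
0.3 [[669.00684423 151.51291692]]
0.4 [[669.09639893 143.4975878 ]]
0.5 [[669.25247722 135.97918287]]
0.6 [[669.47282219 129.03730672]]
0.7 [[669.75443158 122.74326099]]
```

Call:
arm_command --pt "-0.43 0.59 -0.06 -0.01 -0.03 0.68 1" --pt "-0.38 0.63 -0.05 0 -0.04 0.68 1" --pt "-0.34 0.64 -0.05 -0.01 -0.03 0.68 1" --pt "-0.18 0.91 0 0 0 0.38 1" --pt "-0.15 0.92 0 0 0 0.38 1" --pt "-0.11 0.92 0 0 0 0.38 1" --pt "-0.08 0.92 0 0 0 0.39 1" --pt "-0.03 0.73 0 0.01 0 0.38 1" --pt "0 0 0 0 0 0 1" --pt "0 0 0 0 0 0 1"

```text
time: 28.35
eef_pos: [0.4774, 0.0221, 0.1648]
ee_rot: [0.001, 1.0, -0.001, -0.003]
wrist_force: [0.2, 0.2, -0.0]
finger_gap: 0.005
```

```bash
python3 - <<'E'
from h import *
st()
f=snap("wrist","n2")
s=snap("scene","n3");cv2.imwrite("pics/n3c.png",cv2.resize(s["img"][120:220,240:360],None,fx=6,fy=6,interpolation=cv2.INTER_CUBIC))
E
```

```text
t 28.35 p [0.4774 0.0221 0.1648] xyaw -0.0011 z [-0.006 -0.002 -1.   ] F [ 0.2  0.2 -0. ] T [-0.04  0.    0.01] gap 0.005 q [ 0.02  0.31  2.   -0.    0.84  1.6 ]
```

View pics/n2.png

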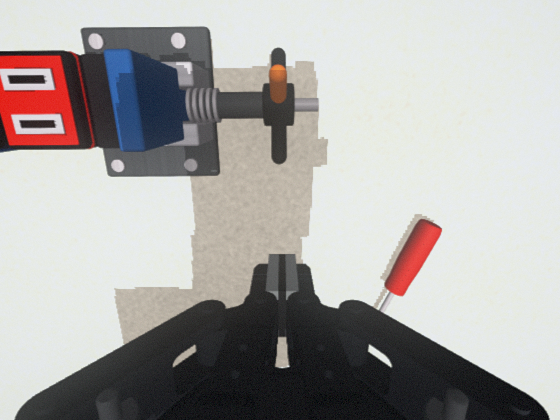

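View pics/n3c.png

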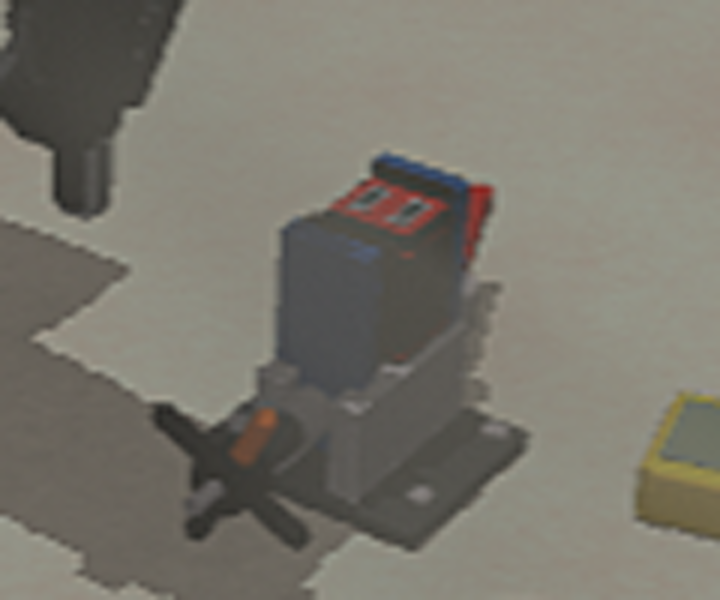

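```bash
python3 - <<'E'
from h import *
f=cam("n2")
def pr(x0,th):
    out=[]
    for k in (0,1,-1):
        t=th+k*np.pi/2; d=np.array([np.sin(t),0,np.cos(t)])
        c=np.array([x0,.0225,.052])
        P=[c+.042*d+.006*np.array([np.cos(q),0,np.sin(q)]) for q in np.linspace(0,6.28,40)]+[c+.048*d]
        v=proj(f,P)[:,1]; out.append(v.max() if k==-1 else v.min())
    return np.array(out)
print(least_squares(lambda p:pr(*p)-[64,48,163],[.56,.4]))
E
```

```text
message: `ftol` termination condition is satisfied.
     success: True
      status: 2
         fun: [-3.569e-01 -2.663e-01  7.580e-01]
           x: [ 5.610e-01  4.566e-01]
        cost: 0.38642883538622275
         jac: [[-1.700e+03 -5.986e+01]
               [-1.390e+03  3.503e+01]
               [-1.289e+03 -1.588e+01]]
        grad: [-4.152e-05 -1.379e-05]
  optimality: 4.1521265689526245e-05
 active_mask: [ 0.000e+00  0.000e+00]
        nfev: 5
        njev: 5
```

```bash
cat >> h.py <<'E'
X0=.5605; YN=.0228
def nutp(th,rho=.039):
    ph=th-np.arcsin(.006/rho); return (X0+rho*np.sin(ph)-.011,YN,.052+rho*np.cos(ph))
def nutang(p):
    ex,ez=p[0]+.011-X0,p[2]-.052; rho=np.hypot(ex,ez); return np.arctan2(ex,ez)+np.arcsin(.006/rho)
E
python3 - <<'E'
from h import *
a=nutp(.3)
w=[((a[0]-.008,YN,.12),0.,1,4),((a[0]-.008,YN,a[2]),0.,1,2)]
w+=[(nutp(t),0.,1,1) for t in np.r_[.42,np.linspace(.55,1.36,9)]]+[(nutp(1.36),0.,1,4)]
plan(w)
E
```

```text
CALL 0
[[0.44,0,0.28,0.01,0.01,0,1],[0.43,0,0.28,0,0.02,0,1],[0.44,-0.01,0.27,0.01,0.01,0,1],[0.43,0,0.28,0,0.02,0,1],[0,0,0.37,0,0,0,1],[0,0,0.37,0,0,0,1],[0.31,0,0.02,0,0,0,1],[0.12,0,0.04,0,0,0,1],[0.09,0,0.05,0,0,0,1],[0.09,0,0.05,0,0,0,1]]
CALL 1
[[0.08,0,0.06,0,0,0,1],[0.07,0,0.06,0,0,0,1],[0.06,0,0.08,0,0,0,1],[0.06,0,0.08,0,0,0,1],[0.05,0,0.08,0,0,0,1],[0.04,0,0.1,0,0,0,1],[0,0,0,0,0,0,1],[0,0,0,0,0,0,1],[0,0,0,0,0,0,1],[0,0,0,0,0,0,1]]
end [0.586  0.0228 0.0657]
```

Call:
arm_command --pt "0.44 0 0.28 0.01 0.01 0 1" --pt "0.43 0 0.28 0 0.02 0 1" --pt "0.44 -0.01 0.27 0.01 0.01 0 1" --pt "0.43 0 0.28 0 0.02 0 1" --pt "0 0 0.37 0 0 0 1" --pt "0 0 0.37 0 0 0 1" --pt "0.31 0 0.02 0 0 0 1" --pt "0.12 0 0.04 0 0 0 1" --pt "0.09 0 0.05 0 0 0 1" --pt "0.09 0 0.05 0 0 0 1"

```text
time: 29.7
eef_pos: [0.5698, 0.0221, 0.0849]
ee_rot: [0.0, 1.0, -0.001, -0.002]
wrist_force: [-9.3, 2.8, 12.0]
finger_gap: -0.001
```

```bash
python3 - <<'E'
from h import *
from station import manip
st();print(nutang(manip.get_state()["eef_pos"]))
plan([(nutp(t),0.,1,1) for t in np.linspace(.82,1.36,6)]+[(nutp(1.36),0.,1,4)])
E
```

```text
t 29.7 p [0.5698 0.0221 0.0849] xyaw -0.0021 z [-0.004 -0.    -1.   ] F [-9.3  2.8 12. ] T [0.52 1.72 0.06] gap -0.001 q [ 0.02  0.55  1.83 -0.    0.76  1.59]
0.7095950098817954
CALL 0
[[0.09,-0.02,0.05,0,0.04,-0.02,1],[0.08,0,0.07,0,0,0,1],[0.07,0,0.08,0,0,0,1],[0.07,0,0.09,0,0,0,1],[0.05,0,0.09,0,0,0,1],[0.04,0,0.09,0,0,0,1],[0,0,0,0,0,0,1],[0,0,0,0,0,0,1],[0,0,0,0,0,0,1],[0,0,0,0,0,0,1]]
end [0.5858 0.0229 0.0661]
```

Call:
arm_command --pt "0.09 0 0.05 0 0 0 1" --pt "0.08 0 0.07 0 0 0 1" --pt "0.07 0 0.08 0 0 0 1" --pt "0.07 0 0.09 0 0 0 1" --pt "0.05 0 0.09 0 0 0 1" --pt "0.04 0 0.09 0 0 0 1" --pt "0 0 0 0 0 0 1" --pt "0 0 0 0 0 0 1" --pt "0 0 0 0 0 0 1" --pt "0 0 0 0 0 0 1"

```text
time: 30.95
eef_pos: [0.5878, 0.0227, 0.067]
ee_rot: [-0.0, 1.0, -0.001, 0.0]
wrist_force: [-5.7, 5.8, 12.3]
finger_gap: 0.0
```

```bash
python3 - <<'E'
from h import *
from station import manip
st();print(nutang(manip.get_state()["eef_pos"]))
f=snap("wrist","o1")
E
```

```text
t 30.95 p [0.5878 0.0227 0.067 ] xyaw -0.0021 z [ 0.     0.001 -1.   ] F [-5.7  5.8 12.3] T [0.91 1.01 0.05] gap 0.0 q [0.02 0.6  1.8  0.   0.74 1.59]
1.3429063925514932
```

View pics/o1.png

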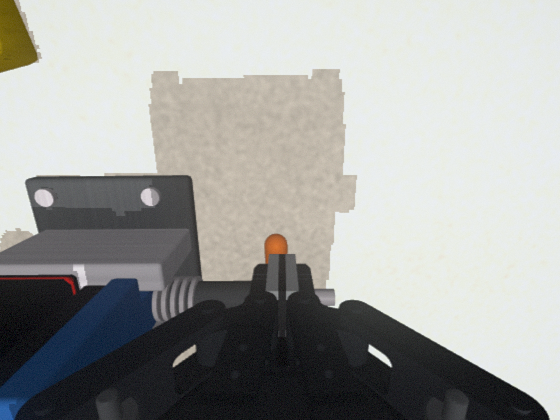

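```bash
python3 - <<'E'
from h import *
b=levp(.36,d=.035)
plan([((.583,.0227,.175),0.,1,3),((b[0],b[1],.17),.37,1,None),((b[0],b[1],.12),.37,1,2)]); print(b)
E
```

```text
CALL 0
[[-0.04,0,-0.9,0,0,-0.01,1],[-0.04,0,-0.9,0,0,0,1],[-0.04,0,-0.9,-0.01,0,-0.01,1],[-0.07,-0.9,0.02,0,0,-0.44,1],[-0.03,-0.91,0.01,0,0,-0.44,1],[0.01,-0.9,0.02,0,0,-0.44,1],[0.05,-0.9,0.01,0,0,-0.45,1],[0.09,-0.9,0.02,0,0,-0.44,1],[0.14,-0.9,0.01,0,0,-0.44,1],[0.17,-0.88,0.02,0,0,-0.44,1]]
CALL 1
[[0.22,-0.88,0.01,0,0,-0.44,1],[0,0,0.63,0,0,0,1],[0,0,0.62,0,0,0,1],[0,0,0,0,0,0,1],[0,0,0,0,0,0,1],[0,0,0,0,0,0,1],[0,0,0,0,0,0,1],[0,0,0,0,0,0,1],[0,0,0,0,0,0,1],[0,0,0,0,0,0,1]]
end [0.5596 0.311  0.1201]
(np.float64(0.5595826341614595), np.float64(0.3110658668721152), 0.04)
```

Call:
arm_command --pt "-0.04 0 -0.9 0 0 -0.01 1" --pt "-0.04 0 -0.9 0 0 0 1" --pt "-0.04 0 -0.9 -0.01 0 -0.01 1" --pt "-0.07 -0.9 0.02 0 0 -0.44 1" --pt "-0.03 -0.91 0.01 0 0 -0.44 1" --pt "0.01 -0.9 0.02 0 0 -0.44 1" --pt "0.05 -0.9 0.01 0 0 -0.45 1" --pt "0.09 -0.9 0.02 0 0 -0.44 1" --pt "0.14 -0.9 0.01 0 0 -0.44 1" --pt "0.17 -0.88 0.02 0 0 -0.44 1"

```text
time: 32.25
eef_pos: [0.5629, 0.2756, 0.1695]
ee_rot: [0.001, 0.987, 0.162, 0.001]
wrist_force: [0.0, 0.0, -0.2]
finger_gap: -0.002
```

```bash
python3 - <<'E'
from h import *
st()
f=snap("top","p1"); t=f["img"]
cv2.imwrite("pics/p1c.png",cv2.resize(t[180:270,120:290],None,fx=4.7,fy=4.7,interpolation=cv2.INTER_CUBIC))
b=levp(.36,d=.035)
plan([((b[0],b[1],.16),.37,1,2),((b[0],b[1],.04),.37,1,4)]+[(levp(x),x+CY,1,1) for x in (.37,.45,.5,.54)])
E
```

```text
t 32.25 p [0.5629 0.2756 0.1695] xyaw 0.3253 z [ 0.002 -0.001 -1.   ] F [ 0.   0.  -0.2] T [0.04 0.05 0.02] gap -0.002 q [ 0.44  0.5   1.67 -0.    0.97  1.68]
CALL 0
[[0.09,-0.39,0.12,0,-0.01,-0.2,1],[0.1,-0.38,0.12,0,-0.02,-0.19,1],[0,0,0.75,0,0,0,1],[0,0,0.75,0,0,0,1],[0,0,0.75,0,0,0,1],[0,0,0.75,0,0,0,1],[-0.47,-0.01,0,0,0,-0.09,1],[-0.18,-0.02,0,0,0,-0.76,1],[-0.12,-0.02,0,0,0,-0.48,1],[-0.09,-0.02,0,0,0,-0.38,1]]
end [0.5267 0.3002 0.04  ]
```

View pics/p1c.png

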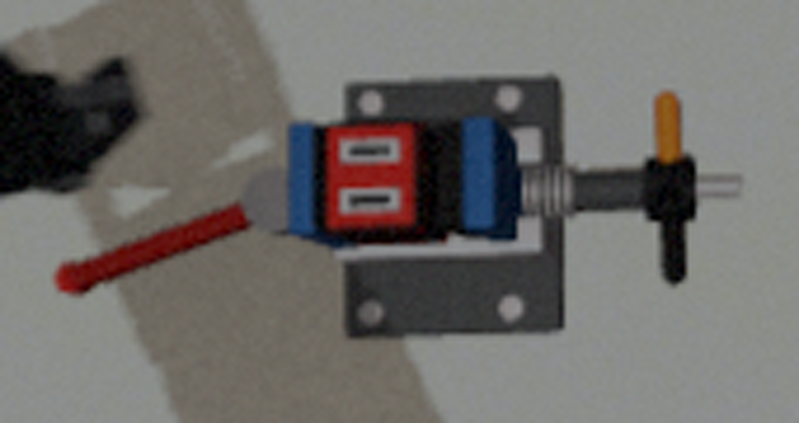

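Call:
arm_command --pt "0.12 -0.39 0.12 0 -0.01 -0.2 1" --pt "0.12 -0.38 0.12 0 -0.02 -0.19 1" --pt "0 0 0.75 0 0 0 1" --pt "0 0 0.75 0 0 0 1" --pt "0 0 0.75 0 0 0 1" --pt "0 0 0.75 0 0 0 1" --pt "-0.47 -0.01 0 0 0 -0.09 1" --pt "-0.18 -0.02 0 0 0 -0.76 1" --pt "-0.12 -0.02 0 0 0 -0.48 1" --pt "-0.09 -0.02 0 0 0 -0.38 1"

```text
time: 33.55
eef_pos: [0.5287, 0.2954, 0.0389]
ee_rot: [0.001, 0.963, 0.269, -0.001]
wrist_force: [2.5, -0.2, -0.6]
finger_gap: 0.004
```

```bash
python3 - <<'E'
from h import *
a=lst();st()
plan([(levp(x),x+CY,1,1) for x in np.linspace(a,.72,5)[1:]])
E
```

```text
t 33.55 p [0.5287 0.2954 0.0389] lever 0.551 push N 2.06 F [ 2.5 -0.2 -0.6]
t 33.55 p [0.5287 0.2954 0.0389] xyaw 0.545 z [-0.002 -0.002 -1.   ] F [ 2.5 -0.2 -0.6] T [ 0.02 -0.33 -0.02] gap 0.004 q [ 0.49  0.66  1.76 -0.    0.72  1.52]
CALL 0
[[-0.1,-0.14,-0.03,0.01,0.02,-0.55,1],[-0.09,-0.02,0,0,0,-0.4,1],[-0.1,-0.01,0,0,0,-0.4,1],[-0.09,-0.02,0,0,0,-0.41,1],[0,0,0,0,0,0,1],[0,0,0,0,0,0,1],[0,0,0,0,0,0,1],[0,0,0,0,0,0,1],[0,0,0,0,0,0,1],[0,0,0,0,0,0,1]]
end [0.5123 0.293  0.0401]
```

Call:
arm_command --pt "-0.1 -0.06 -0.03 0.01 0.02 -0.5 1" --pt "-0.09 -0.05 0 0 0 -0.4 1" --pt "-0.1 -0.03 0 0 0 -0.4 1" --pt "-0.09 -0.02 0 0 0 -0.4 1" --pt "0 0 0 0 0 0 1" --pt "0 0 0 0 0 0 1" --pt "0 0 0 0 0 0 1" --pt "0 0 0 0 0 0 1" --pt "0 0 0 0 0 0 1" --pt "0 0 0 0 0 0 1"

```text
time: 34.8
eef_pos: [0.5124, 0.292, 0.0405]
ee_rot: [0.0, 0.936, 0.353, -0.0]
wrist_force: [3.5, 1.2, 0.1]
finger_gap: -0.004
```

```bash
python3 - <<'E'
from h import *
a=lst()
plan([(levp(x),x+CY,1,1) for x in np.linspace(a,a+.1,5)[1:]])
E
```

```text
t 34.8 p [0.5124 0.292  0.0405] lever 0.725 push N 3.42 F [3.5 1.2 0.1]
CALL 0
[[-0.06,-0.03,0.01,0,0.01,-0.35,1],[-0.05,-0.01,0,0,0,-0.24,1],[-0.06,-0.01,0,0,0,-0.24,1],[-0.06,-0.01,0,0,0,-0.24,1],[0,0,0,0,0,0,1],[0,0,0,0,0,0,1],[0,0,0,0,0,0,1],[0,0,0,0,0,0,1],[0,0,0,0,0,0,1],[0,0,0,0,0,0,1]]
end [0.5041 0.2874 0.0401]
```

Call:
arm_command --pt "-0.06 -0.02 0.01 0 0.01 -0.3 1" --pt "-0.06 -0.01 0 0 0 -0.24 1" --pt "-0.06 -0.01 0 0 0 -0.24 1" --pt "-0.06 -0.01 0 0 0 -0.24 1" --pt "0 0 0 0 0 0 1" --pt "0 0 0 0 0 0 1" --pt "0 0 0 0 0 0 1" --pt "0 0 0 0 0 0 1" --pt "0 0 0 0 0 0 1" --pt "0 0 0 0 0 0 1"

```text
time: 36.05
eef_pos: [0.5044, 0.287, 0.0402]
ee_rot: [-0.0, 0.915, 0.403, 0.001]
wrist_force: [6.0, 0.3, 0.3]
finger_gap: 0.0
```

```bash
python3 - <<'E'
from h import *
from station import manip
a=lst(); F=manip.get_state()["wrist_force"]
s=manip.get_state(); p=s["eef_pos"]; 
# torque about pivot
r=p[:2]-PIV; tq=r[0]*F[1]-r[1]*F[0]; print("torque",tq)
for fr in (0,.06,.12):
    Fj=(abs(tq)-fr)/(.024*np.cos(a+.05)); sb=np.sin(a+.05)-Fj/12/24; print(fr,Fj,"ab",np.arcsin(sb)-.05,"final",288*(.9988-sb))
plan([(levp(x),x+CY,1,1) for x in np.linspace(a,1.58,11)[1:]])
E
```

```text
t 36.05 p [0.5044 0.287  0.0402] lever 0.828 push N 4.25 F [6.  0.3 0.3]
torque -0.45210859845137086
0 29.486944081376354 ab 0.6800979245503478 final 95.57493042974903
0.06 25.573688171307925 ab 0.6984861290155455 final 91.66167451968059
0.12 21.660432261239496 ab 0.7171939271565729 final 87.74841860961217
CALL 0
[[-0.17,-0.04,0.01,0,-0.01,-0.79,1],[-0.17,-0.02,0,0,0,-0.71,1],[-0.17,-0.03,0,0,0,-0.72,1],[-0.17,-0.02,0,0,0,-0.72,1],[-0.17,-0.03,0,0,0,-0.72,1],[-0.17,-0.03,0,0,0,-0.72,1],[-0.17,-0.02,0,0,0,-0.72,1],[-0.17,-0.03,0,0,0,-0.71,1],[-0.17,-0.02,0,0,0,-0.72,1],[-0.17,-0.03,0,0,0,-0.72,1]]
end [0.4691 0.23   0.0398]
```

Call:
arm_command --pt "-0.17 -0.04 0.01 0 -0.01 -0.79 1" --pt "-0.17 -0.02 0 0 0 -0.71 1" --pt "-0.17 -0.03 0 0 0 -0.72 1" --pt "-0.17 -0.02 0 0 0 -0.72 1" --pt "-0.17 -0.03 0 0 0 -0.72 1" --pt "-0.17 -0.03 0 0 0 -0.72 1" --pt "-0.17 -0.02 0 0 0 -0.72 1" --pt "-0.17 -0.03 0 0 0 -0.71 1" --pt "-0.17 -0.02 0 0 0 -0.72 1" --pt "-0.14 -0.03 0 0 0 -0.6 1"

```text
time: 37.3
eef_pos: [0.4673, 0.2308, 0.0394]
ee_rot: [-0.001, 0.705, 0.71, -0.001]
wrist_force: [-1.2, 26.6, -1.0]
finger_gap: 0.0
```

```bash
python3 - <<'E'
from h import *
a=lst();st()
plan([(levp(x),x+CY if x<1.57 else 1.579,1,1) for x in np.linspace(a,1.585,5)[1:]])
f=snap("top","q1"); t=f["img"]
cv2.imwrite("pics/q1c.png",cv2.resize(t[180:270,120:290],None,fx=4.7,fy=4.7,interpolation=cv2.INTER_CUBIC))
E
```

```text
t 37.3 p [0.4673 0.2308 0.0394] lever 1.569 push N 26.62 F [-1.2 26.6 -1. ]
t 37.3 p [0.4673 0.2308 0.0394] xyaw 1.5779 z [-0.003 -0.001 -1.   ] F [-1.2 26.6 -1. ] T [ 4.41  0.21 -0.04] gap 0.0 q [0.44 0.58 1.95 0.   0.61 0.43]
CALL 0
[[-0.01,0.05,-0.01,-0.03,0.01,-0.01,1],[-0.01,0,0,0,0,0,1],[-0.01,-0.01,0,0,0,0,1],[-0.01,0,0,0,0,0,1],[0,0,0,0,0,0,1],[0,0,0,0,0,0,1],[0,0,0,0,0,0,1],[0,0,0,0,0,0,1],[0,0,0,0,0,0,1],[0,0,0,0,0,0,1]]
end [0.4689 0.2292 0.0398]
```

View pics/q1c.png

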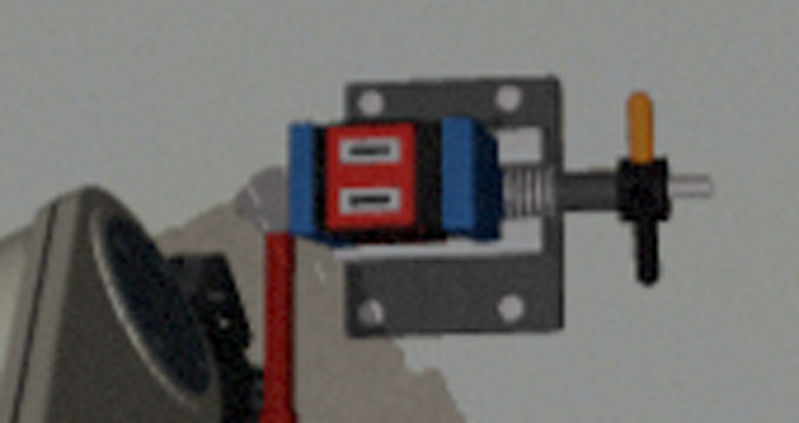

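Call:
arm_command --pt "0 0 0 0 0 0 1" --pt "0.15 0 0 0 0 0 1" --pt "0.3 0 0 0 0 0 1" --pt "0.5 0 0 0 0 0 1" --pt "0.5 0 -0.4 0 0 0 1" --pt "0.2 0 -0.9 0 0 0 1" --pt "0.1 0 -1 0 0 0 1" --pt "0 0 -1 0 0 0 1" --pt "0 0 -0.8 0 0 0 1" --pt "0 0 0 0 0 0 1"

```text
time: 38.6
eef_pos: [0.4696, 0.3031, 0.2064]
ee_rot: [0.0, 0.705, 0.709, 0.002]
wrist_force: [-0.1, 0.2, -0.9]
finger_gap: 0.003
```

```bash
python3 - <<'E'
from h import *
st()
f=snap("top","r1"); t=f["img"]
cv2.imwrite("pics/r1c.png",cv2.resize(t[180:270,120:290],None,fx=4.7,fy=4.7,interpolation=cv2.INTER_CUBIC))
s=snap("scene","r2");cv2.imwrite("pics/r2c.png",cv2.resize(s["img"][110:220,230:370],None,fx=5.5,fy=5.5,interpolation=cv2.INTER_CUBIC))
E
```

```text
t 38.6 p [0.4696 0.3031 0.2064] xyaw 1.5762 z [ 0.003  0.002 -1.   ] F [-0.1  0.2 -0.9] T [ 0.02  0.03 -0.04] gap 0.003 q [0.55 0.36 1.8  0.   0.98 0.55]
```

View pics/r1c.png

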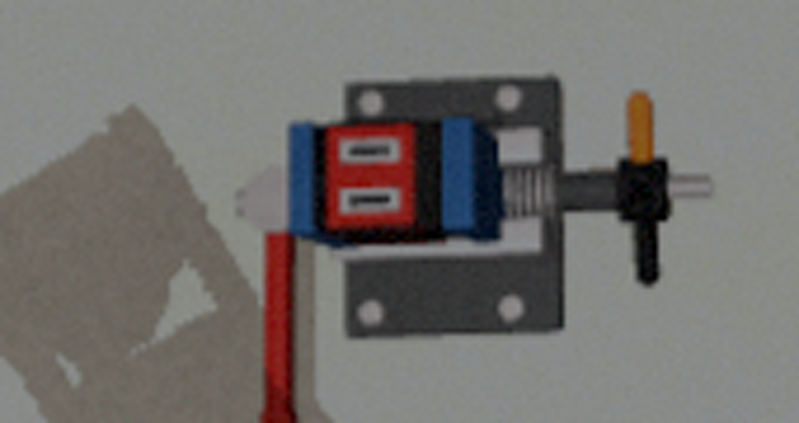

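View pics/r2c.png

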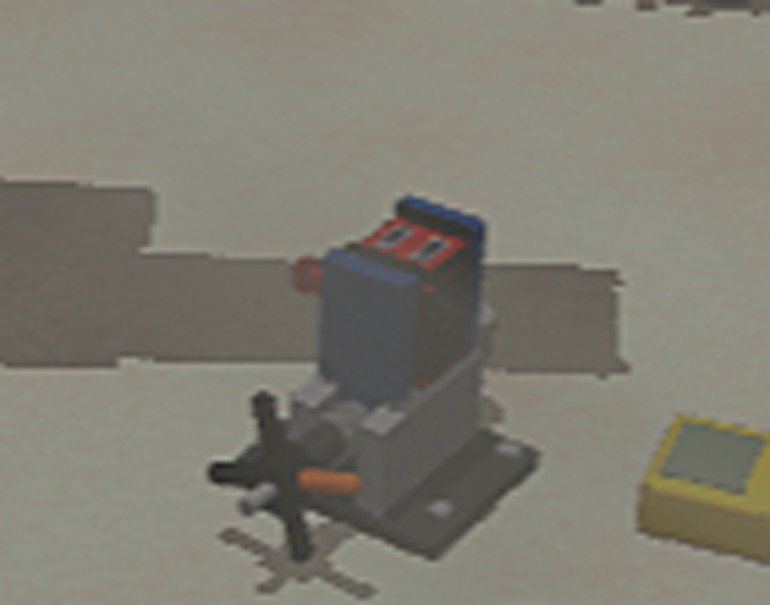

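Released, the lever stays home: it points straight down the picture from (278,235) to (278,415). The module stands upright and square between the jaws, and the arm is clear. I'm handing it in.

```bash
python3 - <<'E'
from station import manip
print(manip.job_done())
E
```

```text
the job is handed in; nothing more can be done
None
```

The red-ended module is clamped upright in the bench clamp with the lever fully home, and I handed the job in at about 38.7 s of the 72 s allowed. I had no reading of the force on the fixed jaw: every holding force below is estimated from the push felt at the lever.

- **Moving the module:** I took it from the rack across its 44 mm side, set it on the bench, regripped it across its 50 mm side and stood it on the clamp cheeks.
- **Setting the nut:** A first lever swing bit at about 0.86 rad, which would have held with only about 60 N. I opened the lever again and turned the nut about 0.9 rad, from about 0.44 to 1.34.
- **Closing the lever:** The second swing bit at about 0.66 to 0.70 rad. I then closed the lever to its stop (measured 1.57 rad).
- **Last checks:** With the gripper clear, the lever stayed home, the module looked upright and square, and the wrist force was about zero. The two feel readings in the second swing disagreed slightly, giving estimated final forces of about 100 N and 88 to 96 N; both lie within 70 to 130 N.
- **Other objects:** No other object was knowingly touched. I did not re-measure where the spare module, cup, meter and screwdriver stand.

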